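Load the lift nest with spacers and set it to float

TASK

Get the lift nest ready for the next moulded housing: pull the valve lever right back so the nest comes up, and with it raised stand every full-size spacer (44 mm across, 40 mm tall) upright in a seat of its own. Then push the lever forward through its stiff detent into the float notch and leave it there, so that the nest sinks with its load. Look-alike spacers (shorter or slimmer) all go in the black return tray, at any time; leave the other things on the bench alone.

Things in the scene. Friction and masses are not known exactly. Their poses are not given: they have to be found in the camera images.
- lever (a joint): Valve lever angle (rad): 0 upright, - back (to the robot), + away. Back stop -0.45 (nest fully up), front stop 0.68, float notch 0.57 to 0.68. Starts -0.15 to 0; stays where left by friction (3 N at the knob). Going forward, at 0.22 it meets the detent, a sprung plunger: up to 18 N at the knob until 0.40, then it drops on into the notch. Let go before 0.40, it springs back to about 0.23.
- knob (a point): Middle of the lever's grip knob: black plastic, round, upright, 28 mm across and about 50 mm tall, on top of a 12 mm steel stem. 125 mm from the hinge. Can be pinched from above. At angle q it lies 125*sin(q) mm along the valve's x and 125*cos(q) mm above the hinge. Its axes lean with the lever.
- lever_hinge (a point): Lever pivot, 60 mm above the bench, on the grey valve block (130 x 85 x 45 mm, fixed; the plunger's post beside the lever, on its -y side, is 132 mm tall). The lever swings in the x-z plane of this frame, +x away from the robot.
- seat1 (a point): Middle of the floor of seat 1 of the four on the lift nest: square pocket 56 x 56 mm with 5 mm high rims, seats in a row along the nest's y at 60 mm pitch. z up. Floor 70 mm above the bench with the lever upright, 30 mm per rad of lever higher when pulled back (about 82 mm fully raised), 52 mm in float. Below the nest is a base block 110 x 270 x 30 mm.
- seat2 (a point): Middle of the floor of seat 2 of the four on the lift nest: square pocket 56 x 56 mm with 5 mm high rims, seats in a row along the nest's y at 60 mm pitch. z up. Floor 70 mm above the bench with the lever upright, 30 mm per rad of lever higher when pulled back (about 82 mm fully raised), 52 mm in float. Below the nest is a base block 110 x 270 x 30 mm.
- seat3 (a point): Middle of the floor of seat 3 of the four on the lift nest: square pocket 56 x 56 mm with 5 mm high rims, seats in a row along the nest's y at 60 mm pitch. z up. Floor 70 mm above the bench with the lever upright, 30 mm per rad of lever higher when pulled back (about 82 mm fully raised), 52 mm in float. Below the nest is a base block 110 x 270 x 30 mm.
- seat4 (a point): Middle of the floor of seat 4 of the four on the lift nest: square pocket 56 x 56 mm with 5 mm high rims, seats in a row along the nest's y at 60 mm pitch. z up. Floor 70 mm above the bench with the lever upright, 30 mm per rad of lever higher when pulled back (about 82 mm fully raised), 52 mm in float. Below the nest is a base block 110 x 270 x 30 mm.
- full1_mid (a point): Centre (20 mm above its underside) of a full-size spacer: plain aluminium cylinder 44 mm across, 40 mm tall, about 0.16 kg, z along its axis. Two to four of these are present.
- full2_mid (a point): Centre (20 mm above its underside) of a full-size spacer: plain aluminium cylinder 44 mm across, 40 mm tall, about 0.16 kg, z along its axis. Two to four of these are present.
- full3_mid (a point): Centre (20 mm above its underside) of a full-size spacer: plain aluminium cylinder 44 mm across, 40 mm tall, about 0.16 kg, z along its axis. Two to four of these are present.
- full4_mid (a point): Centre (20 mm above its underside) of a full-size spacer: plain aluminium cylinder 44 mm across, 40 mm tall, about 0.16 kg, z along its axis. Two to four of these are present.
- short1_mid (a point): Centre (13 mm up) of a look-alike, too short: plain aluminium cylinder 44 mm across, 26 mm tall. z along its axis. Two or three look-alikes (short or slim) are present.
- short2_mid (a point): Centre (13 mm up) of a look-alike, too short: plain aluminium cylinder 44 mm across, 26 mm tall. z along its axis. Two or three look-alikes (short or slim) are present.
- slim1_mid (a point): Centre (20 mm up) of a look-alike, too slim: plain aluminium cylinder 31 mm across, 40 mm tall. z along its axis. Two or three look-alikes (short or slim) are present.
- slim2_mid (a point): Centre (20 mm up) of a look-alike, too slim: plain aluminium cylinder 31 mm across, 40 mm tall. z along its axis. Two or three look-alikes (short or slim) are present.
- tray: Black open return tray 150 x 200 (along y) x 30 mm high, 4 mm walls, fixed; origin at the centre of its underside, floor 4 mm thick.
- screwdriver: Screwdriver lying on the bench, origin under its middle. Bystander: leave alone.
- adhesive: White bottle 44 mm across, 110 mm tall, origin at its underside. Bystander: leave alone.
- tape_measure: Yellow tape measure 60 x 35 x 55 mm, origin at its underside. Bystander: leave alone.
- pencil: Flat wooden pencil 120 x 14 x 8 mm, lying along its x. Bystander: leave alone.
- tape_roll: Roll of brown tape 70 mm across, 25 mm high, lying flat. Bystander: leave alone.
- wrench: Steel wrench lying on the bench along its x. Bystander: leave alone.
There are look-alikes about, which are no part of the job. What is shaped like the part that bears slim1_mid but orange is not meant.

How it is judged:
On the way, in this order (a step that is already met when the one before it is completed fails the run):
1. the lever is pulled right back and the nest is raised (value of joint lever below -0.35 rad), for 0.2 s.
2. with the nest still raised, every full-size spacer stands in a seat (x of full1_mid in the frame of seat1 between -0.012 and 0.012 m and z of full1_mid in the frame of seat1 between 0.016 and 0.025 m and (y of full1_mid in the frame of seat1 between -0.012 and 0.012 m or y of full1_mid in the frame of seat2 between -0.012 and 0.012 m or y of full1_mid in the frame of seat3 between -0.012 and 0.012 m or y of full1_mid in the frame of seat4 between -0.012 and 0.012 m) and angle between each of full1_mid, full2_mid, full3_mid, full4_mid's own z axis and vertical below 0.12 rad and x of full2_mid in the frame of seat1 between -0.012 and 0.012 m and z of full2_mid in the frame of seat1 between 0.016 and 0.025 m and (y of full2_mid in the frame of seat1 between -0.012 and 0.012 m or y of full2_mid in the frame of seat2 between -0.012 and 0.012 m or y of full2_mid in the frame of seat3 between -0.012 and 0.012 m or y of full2_mid in the frame of seat4 between -0.012 and 0.012 m) and x of full3_mid in the frame of seat1 between -0.012 and 0.012 m and z of full3_mid in the frame of seat1 between 0.016 and 0.025 m and (y of full3_mid in the frame of seat1 between -0.012 and 0.012 m or y of full3_mid in the frame of seat2 between -0.012 and 0.012 m or y of full3_mid in the frame of seat3 between -0.012 and 0.012 m or y of full3_mid in the frame of seat4 between -0.012 and 0.012 m) and x of full4_mid in the frame of seat1 between -0.012 and 0.012 m and z of full4_mid in the frame of seat1 between 0.016 and 0.025 m and (y of full4_mid in the frame of seat1 between -0.012 and 0.012 m or y of full4_mid in the frame of seat2 between -0.012 and 0.012 m or y of full4_mid in the frame of seat3 between -0.012 and 0.012 m or y of full4_mid in the frame of seat4 between -0.012 and 0.012 m) and value of joint lever below -0.25 rad), for 0.3 s.
3. the lever is in the float notch (value of joint lever above 0.52 rad), for 0.3 s.
At the end, for the whole second after the job is handed in: The lever rests in the float notch (above 0.52 rad), every full-size spacer present stands upright (within 0.12 rad) on a seat floor within 12 mm of the seat's middle along each side, every look-alike present lies inside the return tray, and all are at rest (value of joint lever above 0.52 rad and x of full1_mid in the frame of seat1 between -0.012 and 0.012 m and z of full1_mid in the frame of seat1 between 0.016 and 0.025 m and (y of full1_mid in the frame of seat1 between -0.012 and 0.012 m or y of full1_mid in the frame of seat2 between -0.012 and 0.012 m or y of full1_mid in the frame of seat3 between -0.012 and 0.012 m or y of full1_mid in the frame of seat4 between -0.012 and 0.012 m) and angle between each of full1_mid, full2_mid, full3_mid, full4_mid's own z axis and vertical below 0.12 rad and x of full2_mid in the frame of seat1 between -0.012 and 0.012 m and z of full2_mid in the frame of seat1 between 0.016 and 0.025 m and (y of full2_mid in the frame of seat1 between -0.012 and 0.012 m or y of full2_mid in the frame of seat2 between -0.012 and 0.012 m or y of full2_mid in the frame of seat3 between -0.012 and 0.012 m or y of full2_mid in the frame of seat4 between -0.012 and 0.012 m) and x of full3_mid in the frame of seat1 between -0.012 and 0.012 m and z of full3_mid in the frame of seat1 between 0.016 and 0.025 m and (y of full3_mid in the frame of seat1 between -0.012 and 0.012 m or y of full3_mid in the frame of seat2 between -0.012 and 0.012 m or y of full3_mid in the frame of seat3 between -0.012 and 0.012 m or y of full3_mid in the frame of seat4 between -0.012 and 0.012 m) and x of full4_mid in the frame of seat1 between -0.012 and 0.012 m and z of full4_mid in the frame of seat1 between 0.016 and 0.025 m and (y of full4_mid in the frame of seat1 between -0.012 and 0.012 m or y of full4_mid in the frame of seat2 between -0.012 and 0.012 m or y of full4_mid in the frame of seat3 between -0.012 and 0.012 m or y of full4_mid in the frame of seat4 between -0.012 and 0.012 m) and x of short1_mid in the frame of tray between -0.072 and 0.072 m and y of short1_mid in the frame of tray between -0.097 and 0.097 m and z of short1_mid in the frame of tray between 0 and 0.07 m and x of short2_mid in the frame of tray between -0.072 and 0.072 m and y of short2_mid in the frame of tray between -0.097 and 0.097 m and z of short2_mid in the frame of tray between 0 and 0.07 m and x of slim1_mid in the frame of tray between -0.072 and 0.072 m and y of slim1_mid in the frame of tray between -0.097 and 0.097 m and z of slim1_mid in the frame of tray between 0 and 0.07 m and x of slim2_mid in the frame of tray between -0.072 and 0.072 m and y of slim2_mid in the frame of tray between -0.097 and 0.097 m and z of slim2_mid in the frame of tray between 0 and 0.07 m and linear speed of each of full1, full2, full3, full4, short1, short2, slim1, slim2 below 0.02 m/s); the robot touches nothing.
It fails at once if a bystander (screwdriver, bottle, tape measure, pencil, tape roll or wrench) is moved more than 40 mm (distance of any of screwdriver, adhesive, tape_measure, pencil, tape_roll, wrench from where it was at the start of the episode above 0.04 m).
Of full1, full2, full3, full4 only 2 to 4 are there at a start; the rules pass over those that are not, and their reading is None.
Of short1, short2, slim1, slim2 only 2 to 3 are there at a start; the rules pass over those that are not, and their reading is None.
At some moment in a run one of full1, full2, full3, full4, short1, short2, slim1, slim2 may be knocked a few centimetres aside while the robot is not near it.
It also fails if it takes over 210 s, if anything falls off the work surface, if the arm or the gripper's body presses on something with over 40 N, if the wrist force passes 120 N, or if a joint passes its speed limit or range.

ROBOT

A 6-joint arm with a two-finger parallel gripper is mounted at the origin on the work surface. World frame = base frame: x ahead of the robot, y to its left, z up, the work surface at z = 0. Lengths are in m, angles in rad, forces in N, time in s.
With the tool pointing down it reaches from about 0.35 to 0.725 m from the base axis. Payload 4.3 kg.
Tool frame: the origin (TCP) lies midway between the tips of the shut fingers; the grasp point (between the pads) lies 19 mm behind it (robot.tcp_to_grasp is the distance from the TCP to the grasp point, in m); z points along the fingers, y is the line along which they close (so a half turn about z gives the same grasp; the last joint's range is limited). The gripper opens to 85 mm and grips with 20 to 120 N. Pads are 22 mm wide; open, the fingers measure 114 mm over their backs; the gripper's body (76 mm by 85 mm) begins 54 mm behind the grasp point. The pads swing forward as they close: fully open they stand 13 mm farther back than shut.
Start: joints at [1.186, 0.377, 0.081, 1.274, 0, 1.46], TCP at [0.156, 0.553, 0.191] pointing down, gripper open.
Joint ranges: [-2.72, 2.72], [-0.84, 1.66], [-1.02, 1.22], [-1.77, 2.12], [-1.37, 1.28], [-3.14, 3.14]. Speed limits (rad/s): [2.57, 2.57, 3.14, 3.14, 3.14, 3.14].

INTERFACE

Orientations are given as [roll, pitch, yaw] about the fixed x, y, z axes, in that order (R = Rz(yaw) Ry(pitch) Rx(roll)).
In Python, from bench import status, camera, camera_model, job_done, robot gives the robot as it stands. The module is installed in compiled form; this text tells all that it offers.
- The arm moves only by the tool apply_moves, never from a script. Its arguments are lists of equal length, an entry for each row: "rot": the turn, a rotation vector about the tool's x, y, z each as a share of 5 degrees, from -1 to 1, a list of three; "offset": the shift along the tool's x, y, z each as a share of 40 mm, from -1 to 1, a list of three; "gripper": the closure, from -1 (fully open) to 1 (shut). A call has 1 to 20 rows; each row shifts and turns the commanded pose from where the row before left it, along the tool's axes as they then stand; what a row does not reach is not made up. A row lasts 1/12 s, in which the tool goes at most 41.7 mm and 7.16 degrees, less where a joint would pass 70% of its speed; a pose out of reach is approached as far as the arm can. A call with a number of a shift or a turn outside -1 to 1 is refused whole. A call with a gripper value outside its range is refused whole. The fingers move at their own pace and stop on an object; "squeeze" is the grip in N (left out, the last holds). Time passes only in rows, so rows that do not move let the fingers close. It gives the time, the measured TCP pose, the force, the opening and the grip force at its end, in the units of the state.
- status.sense(): the state, without advancing time (a new reading comes with each control period).
- camera(name): name is "scene" or "top" or "wrist"; returns the picture (384x512x3 uint8, red, green, blue); there is no depth.
- camera_model(name): a dict with "fx", "fy", "cx", "cy" (pixels), "dist_coeffs" ([k1, k2, p1, p2, k3] as OpenCV has them; the pictures are not rectified), "R" (3x3) and "t" (3): a world point X has camera coordinates R X + t; the wrist camera has in their place "hand_eye" (4x4, takes a point from camera to tool coordinates, whose origin is the TCP and whose axes are the flange's). Camera axes: x right, y down, z forward; pixel columns grow to the right and rows downward; lengths in m; the calibration is good to about 2 mm. A picture is of the moment at which its call begins: read the wrist's pose just before it. camera_model takes no time and is no camera call.
- job_done(): hands the job in; it is judged then, once.
The state is a dict: "t": time; "joints": joint angles; "qd": joint speeds; "tau": joint torques, N m; "position": TCP position; "ee_rot": TCP orientation; "wrist_force": force on the tool from outside, world axes, zero at the start; "ft_torque": the same for the moment, N m; "gripper_width": opening from 0.0 (shut) to 1.0 (fully open); "gripper_force": force on a finger pad.
Only numpy, scipy, OpenCV 4.12 (cv2) and the standard library are available. Lean on these libraries where they do the work, as an engineer would, in place of code of your own. Each camera call takes 0.05 s, during which the arm holds its last target. There are 200 camera calls.

## Working session

There is one attempt and no reset: what is moved stays moved. The work goes in short steps, Python scripts to look and compute and a tool call to move; the robot and the scene stay as the last step left them, time stands still between calls to the robot, and variables do not carry over. Pictures are saved under pics/ and viewed, at most 14 in all, crops included, and the job is handed in when it is done.

Besides the shell and the picture viewer there is one more tool, called after "Call:" as name(argument=value, ...) on one line, values as JSON. apply_moves: Moves the arm, as the interface text tells. Shift numbers are shares of 40 mm and turn numbers shares of 5 degrees, none past 1 either way. Its arguments: {"type":"object","properties":{"rot":{"type":"array"},"offset":{"type":"array"},"gripper":{"type":"array"},"squeeze":{"type":"number"}},"required":["rot","offset","gripper"]}

```bash
mkdir -p pics; cat > h.py <<'E'
import numpy as np, cv2
from bench import status, camera, camera_model, job_done, robot
from scipy.spatial.transform import Rotation as Ro
def cam(n):
    m=camera_model(n); K=np.array([[m['fx'],0,m['cx']],[0,m['fy'],m['cy']],[0,0,1.]]); return m,K,np.array(m['dist_coeffs'],float)
def pose(n):
    m,K,d=cam(n)
    if n=='wrist':
        s=status.sense(); T=np.eye(4); T[:3,:3]=Ro.from_euler('xyz',s['ee_rot']).as_matrix(); T[:3,3]=s['position']
        W=T@np.array(m['hand_eye']); return W[:3,:3],W[:3,3],K,d
    R=np.array(m['R']);t=np.array(m['t']); return R.T,-R.T@t,K,d
def ray(P,px,z):
    Rw,c,K,d=P; u=cv2.undistortPoints(np.array(px,float).reshape(-1,1,2),K,d).reshape(-1,2)
    v=np.c_[u,np.ones(len(u))]@Rw.T; return c+v*((z-c[2])/v[:,2])[:,None]
def proj(P,X):
    Rw,c,K,d=P; Xc=(np.array(X,float).reshape(-1,3)-c)@Rw
    return cv2.projectPoints(Xc,np.zeros(3),np.zeros(3),K,d)[0].reshape(-1,2)
def snap(n,name):
    P=pose(n); im=np.array(camera(n)); cv2.imwrite(f'pics/{name}.png',im[:,:,::-1]); return P,im
E
python3 - <<'E'
from h import *
for n in ('top','scene'):
    P,im=snap(n,n+'0'); print(n,P[1].round(3),P[0].round(2).tolist(),P[2][0,0])
    im=cv2.resize(im,(800,600)); cv2.imwrite(f'pics/{n}0b.png',im[:,:,::-1])
print(status.sense()); print(camera_model('wrist'))
E
```

```text
top [0.494 0.014 1.351] [[0.01, -1.0, 0.06], [-1.0, -0.01, 0.01], [-0.01, -0.06, -1.0]] 386.533711535908
scene [ 1.242 -0.595  0.837] [[0.68, 0.46, -0.57], [0.73, -0.43, 0.53], [-0.0, -0.78, -0.62]] 467.67995217490653
{'t': 0.1, 'joints': array([1.18570745e+00, 3.77970455e-01, 7.97731249e-02, 1.27437626e+00,
       7.36012558e-07, 1.46049886e+00]), 'qd': array([-0.00036943, -0.00078987,  0.00268945,  0.00024289, -0.00073545,
        0.00050692]), 'tau': array([ 1.00142701e-03, -4.64693677e+01,  2.70582765e+01,  1.19611836e-02,
       -2.74549975e-04,  1.47028220e-05]), 'position': array([0.155774  , 0.55283069, 0.19057079]), 'ee_rot': array([-3.13982628e+00, -1.96361324e-04,  2.86680107e+00]), 'wrist_force': array([-0.24697303, -0.27278979, -0.26243151]), 'ft_torque': array([-0.04114984,  0.0514087 ,  0.02709836]), 'gripper_force': 0.0, 'gripper_width': 1.0008608326992128}
{'fx': 323.7690829773034, 'fy': 323.7690829773034, 'cx': 255.3588805893216, 'cy': 191.23144137564526, 'dist_coeffs': array([0.01547285, 0.        , 0.        , 0.        , 0.        ]), 'hand_eye': array([[-2.43822902e-04, -9.44426803e-01, -3.28721696e-01,
         8.48712657e-02],
       [ 9.99999958e-01, -2.82774658e-04,  7.06892029e-05,
         3.85953343e-05],
       [-1.59714943e-04, -3.28721665e-01,  9.44426832e-01,
        -1.82131152e-01],
       [ 0.00000000e+00,  0.00000000e+00,  0.00000000e+00,
         1.00000000e+00]])}
```

View pics/top0b.png

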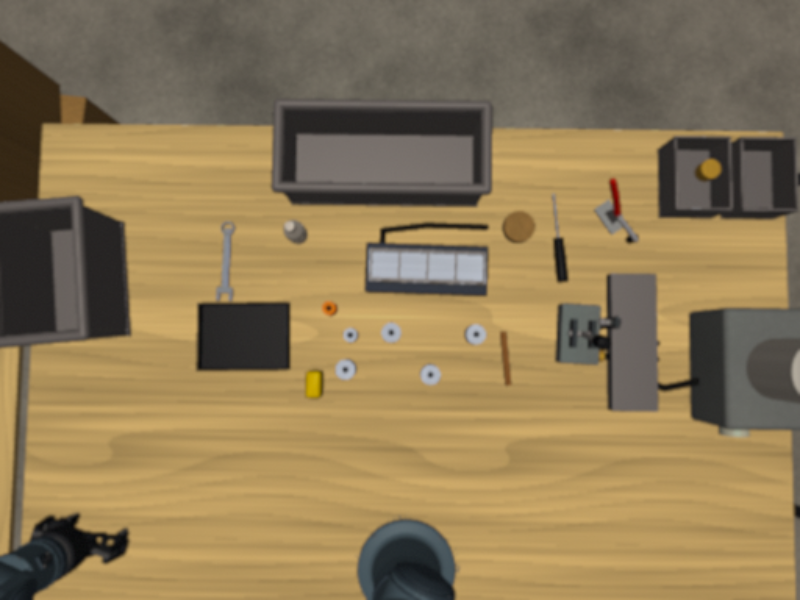

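View pics/scene0b.png

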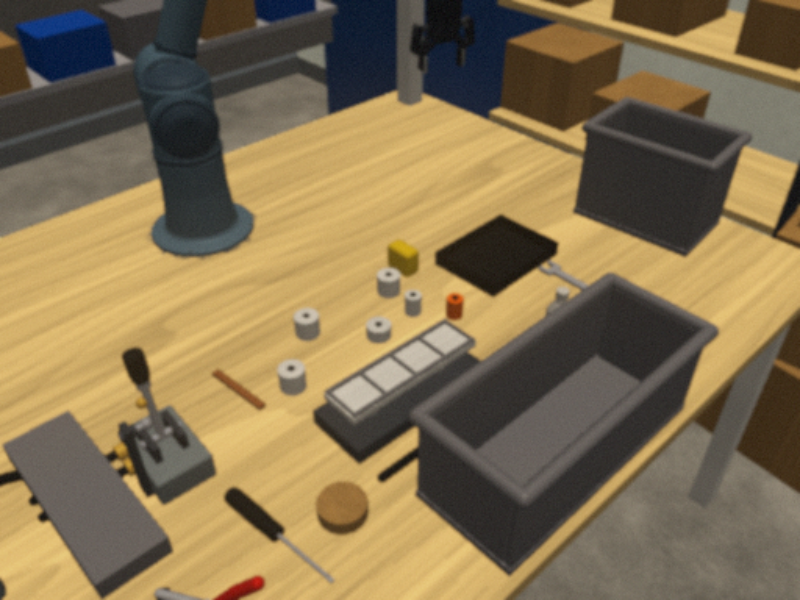

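The top view (800 px scale) shows full-size spacers at (345,369), (476,334) and (430,374), a short one at (391,332) and a slim one at (350,335). The tray is at (243,336), the nest at (427,265) with its seats at 383–472, and the lever knob near (598,342). An orange decoy sits at (330,308). In the scene view the knob is at (136,362).

```bash
python3 - <<'E'
from h import *
P=pose('top'); im=cv2.imread('pics/top0.png'); hsv=cv2.cvtColor(im,cv2.COLOR_BGR2HSV)
m=((hsv[...,1]<60)&(hsv[...,2]>130)).astype(np.uint8); 
n,l,st,c=cv2.connectedComponentsWithStats(m)
for i in range(1,n):
    x,y,w,h,a=st[i]
    if a>30 and 120<y<260 and 150<x<400: print(st[i],(c[i]*1.5625).round(),*[ (z,ray(P,c[i],z)[0,:2].round(4).tolist()) for z in (.026,.04,.075)])
b=((hsv[...,2]<45)).astype(np.uint8); n,l,st,c=cv2.connectedComponentsWithStats(b)
for i in range(1,n):
    x,y,w,h,a=st[i]
    if a>60 and 100<y<260 and 100<x<400: print('dark',st[i],(c[i]*1.5625).round(),ray(P,c[i],.03)[0].round(3))
# crops
cv2.imwrite('pics/c1.png',np.vstack([cv2.resize(im[180:250,345:435],None,fx=6,fy=6,interpolation=2)]))
P=pose('scene')
im=cv2.imread('pics/scene0.png');cv2.imwrite('pics/c2.png',cv2.resize(im[210:330,60:160],None,fx=5,fy=5,interpolation=2))
E
```

```text
[381 128  17  21  92] [607. 216.] (0.026, [0.7772, -0.4348]) (0.04, [0.7742, -0.43]) (0.075, [0.7668, -0.4182])
[182 141   7   8  39] [289. 226.] (0.026, [0.7463, 0.2703]) (0.04, [0.7437, 0.2676]) (0.075, [0.737, 0.2608])
[ 236  160   76   21 1385] [426. 266.] (0.026, [0.6606, -0.0348]) (0.04, [0.6588, -0.0343]) (0.075, [0.6544, -0.033])
[244 206  13  13 122] [391. 332.] (0.026, [0.5142, 0.0414]) (0.04, [0.514, 0.0411]) (0.075, [0.5134, 0.0404])
[298 207  13  14 133] [475. 334.] (0.026, [0.5124, -0.1431]) (0.04, [0.5122, -0.1414]) (0.075, [0.5117, -0.1373])
[220 210   9   9  62] [350. 334.] (0.026, [0.5073, 0.1303]) (0.04, [0.5072, 0.1291]) (0.075, [0.5068, 0.126])
[215 230  13  13 134] [345. 369.] (0.026, [0.4325, 0.1397]) (0.04, [0.4331, 0.1383]) (0.075, [0.4348, 0.135])
[269 233  13  14 133] [430. 374.] (0.026, [0.4238, -0.0451]) (0.04, [0.4245, -0.0445]) (0.075, [0.4264, -0.0429])
dark [184 124 122   6 626] [382. 198.] [0.811 0.065 0.03 ]
dark [244 144  67  11  88] [425. 228.] [ 0.744 -0.032  0.03 ]
dark [355 153   7  26 128] [560. 259.] [ 0.679 -0.328  0.03 ]
dark [ 127  195   58   41 1534] [230. 337.] [0.497 0.392 0.03 ]
dark [377 215  14   9  94] [600. 342.] [ 0.499 -0.415  0.03 ]
```

View pics/c1.png

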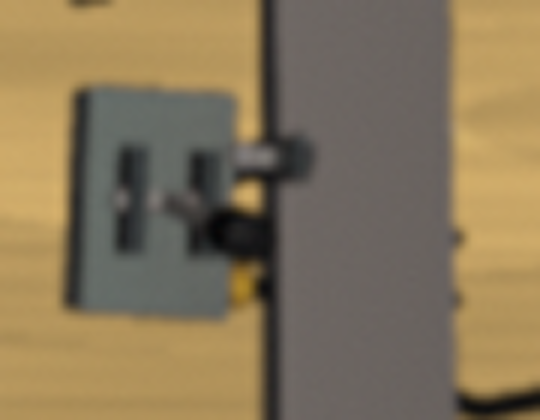

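View pics/c2.png

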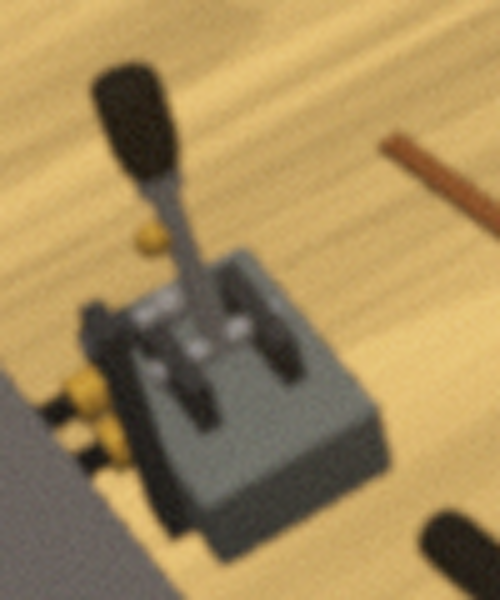

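The crops show the valve block top with corners near (80,90) to (230,318) and the knob centre at (238,232) in the top crop, (135,125) in the scene crop. I'll triangulate the knob and get the nest and tray frames.

```bash
python3 - <<'E'
from h import *
def dirs(P,px):
    a=ray(P,px,0.5)[0]-P[1]; return a/np.linalg.norm(a)
def tri(pa,pb):
    A=pose('top');B=pose('scene');da,db=dirs(A,pa),dirs(B,pb)
    s=np.linalg.lstsq(np.c_[da,-db],B[1]-A[1],rcond=None)[0]
    x,y=A[1]+da*s[0],B[1]+db*s[1]; return ((x+y)/2).round(4),np.linalg.norm(x-y).round(4)
print('knob',tri((345+238/6,180+232/6),(60+135/5,210+125/5)))
print('knobbase',tri((345+205/6,180+215/6),(60+160/5,210+180/5)))
P=pose('top')
blk=[(345+a/6,180+b/6) for a,b in [(85,90),(237,95),(226,316),(75,308)]]
print('block',ray(P,blk,.045).round(3).tolist())
im=cv2.imread('pics/top0.png'); hsv=cv2.cvtColor(im,cv2.COLOR_BGR2HSV)
m=((hsv[...,1]<60)&(hsv[...,2]>130)).astype(np.uint8); n,l,st,c=cv2.connectedComponentsWithStats(m)
ys,xs=np.where(l==l[170,270]); X=ray(P,np.c_[xs,ys],.073); r=cv2.minAreaRect(X[:,:2].astype(np.float32)); print('nest',r,cv2.boxPoints(r).round(4).tolist())
b=(hsv[...,2]<60).astype(np.uint8);n,l,st,c=cv2.connectedComponentsWithStats(b)
ys,xs=np.where(l==l[215,155]);X=ray(P,np.c_[xs,ys],.03); r=cv2.minAreaRect(X[:,:2].astype(np.float32)); print('tray',r,cv2.boxPoints(r).round(3).tolist())
E
```

```text
knob (array([ 0.4981, -0.3704,  0.1752]), np.float64(0.001))
knobbase (array([ 0.5052, -0.3661,  0.1456]), np.float64(0.0077))
block [[0.578, -0.327, 0.045], [0.576, -0.413, 0.045], [0.452, -0.405, 0.045], [0.455, -0.321, 0.045]]
nest ((0.6545327305793762, -0.035314738750457764), (0.2511022090911865, 0.06252524256706238), 88.81983184814453) [[0.6207000017166138, -0.16019999980926514], [0.6832000017166138, -0.1615000069141388], [0.6883999705314636, 0.08959999680519104], [0.6258999705314636, 0.0908999964594841]]
tray ((0.5019340515136719, 0.36465489864349365), (0.1408679485321045, 0.19589273631572723), 1.4685430526733398) [[0.42899999022483826, 0.460999995470047], [0.4339999854564667, 0.26499998569488525], [0.574999988079071, 0.26899999380111694], [0.5699999928474426, 0.46399998664855957]]
```

Call:
apply_moves(rot=[[0,0,-0.21],[0,0,-0.21],[0,0,-0.21],[0,0,-0.21],[0,0,-0.21],[0,0,-0.21],[0,0,-0.21],[0,0,-0.21],[0,0,-0.21],[0,0,-0.21],[0,0,-0.21],[0,0,-0.21]], offset=[[0,0,-0.2],[0,0,-0.2],[0,0,-0.2],[0,0,-0.2],[0,0,-0.2],[0,0,-0.2],[0,0,-0.2],[0,0,-0.2],[0,0,-0.2],[0,0,-0.2],[0,0,-0.2],[0,0,-0.2]], gripper=[-1,-1,-1,-1,-1,-1,-1,-1,-1,-1,-1,-1])

```text
t: 1.1
position: [0.156, 0.5534, 0.2882]
ee_rot: [3.142, 0.0, 3.089]
wrist_force: [-0.1, 0.0, 0.7]
gripper_width: 1.0
gripper_force: 0.0
```

Call:
apply_moves(rot=[[0,0,0],[0,0,0],[0,0,0],[0,0,0],[0,0,0],[0,0,0],[0,0,0],[0,0,0],[0,0,0],[0,0,0],[0,0,0],[0,0,0],[0,0,0],[0,0,0],[0,0,0],[0,0,0],[0,0,0],[0,0,0],[0,0,0],[0,0,0]], offset=[[-0.4,-0.55,0],[-0.4,-0.55,0],[-0.4,-0.55,0],[-0.4,-0.55,0],[-0.4,-0.55,0],[-0.4,-0.55,0],[-0.4,-0.55,0],[-0.4,-0.55,0],[-0.4,-0.55,0],[-0.4,-0.55,0],[-0.4,-0.55,0],[-0.4,-0.55,0],[-0.4,-0.55,0],[-0.4,-0.55,0],[-0.4,-0.55,0],[-0.4,-0.55,0],[-0.4,-0.55,0],[-0.4,-0.55,0],[-0.4,-0.55,0],[-0.4,-0.55,0]], gripper=[-1,-1,-1,-1,-1,-1,-1,-1,-1,-1,-1,-1,-1,-1,-1,-1,-1,-1,-1,-1])

```text
t: 2.77
position: [0.452, 0.0953, 0.288]
ee_rot: [3.141, 0.0, 3.087]
wrist_force: [-0.1, -0.1, -0.7]
gripper_width: 0.999
gripper_force: 0.0
```

```bash
cat >> h.py <<'E'
def go(x,y,z,yaw=np.pi):
    s=status.sense(); R=Ro.from_euler('xyz',s['ee_rot']); d=R.inv().apply(np.array([x,y,z])-s['position'])/.04
    r=(R.inv()*Ro.from_euler('xyz',[np.pi,0,yaw])).as_rotvec()/np.radians(5)
    print('t',round(s['t'],1),'pos',s['position'].round(4),'units off',d.round(2),'rot',r.round(2),'w',round(s['gripper_width'],2))
E
python3 - <<'E'
from h import *
go(.49,-.368,.26,3.087)
P,im=snap('wrist','w1'); cv2.imwrite('pics/w1b.png',cv2.resize(im,(640,480))[:,:,::-1])
E
```

```text
t 2.8 pos [0.452  0.0953 0.288 ] units off [ -1.57 -11.51   0.7 ] rot [0.   0.   0.01] w 1.0
```

View pics/w1b.png

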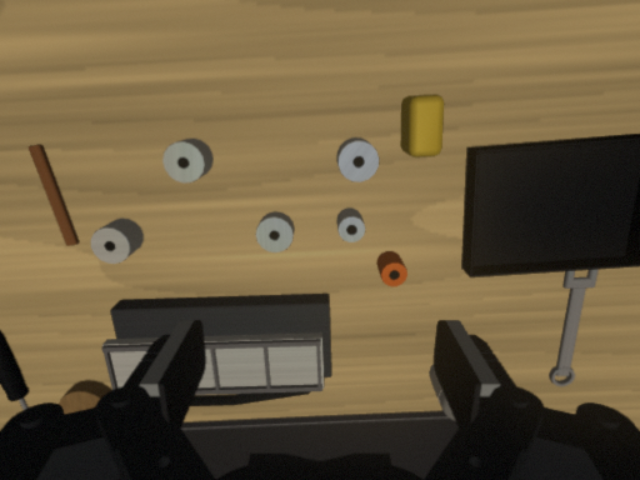

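The wrist view shows full-size spacers at (185,162), (110,244) and (358,161), the short one at (275,234), the slim one at (351,229) and the orange decoy at (394,272). That matches the top view, so I'll move over the knob.

Call:
apply_moves(rot=[[0,0,0],[0,0,0],[0,0,0],[0,0,0],[0,0,0],[0,0,0],[0,0,0],[0,0,0],[0,0,0],[0,0,0],[0,0,0],[0,0,0],[0,0,0],[0,0,0],[0,0,0],[0,0,0],[0,0,0],[0,0,0],[0,0,0]], offset=[[-0.08,-0.64,0.03],[-0.08,-0.64,0.03],[-0.08,-0.64,0.03],[-0.08,-0.64,0.03],[-0.08,-0.64,0.03],[-0.08,-0.64,0.03],[-0.08,-0.64,0.03],[-0.08,-0.64,0.03],[-0.08,-0.64,0.03],[-0.08,-0.64,0.03],[-0.08,-0.64,0.03],[-0.08,-0.64,0.03],[-0.08,-0.64,0.03],[-0.08,-0.64,0.03],[-0.08,-0.64,0.03],[-0.08,-0.64,0.03],[-0.08,-0.64,0.03],[-0.08,-0.64,0.03],[0,0,0]], gripper=[-1,-1,-1,-1,-1,-1,-1,-1,-1,-1,-1,-1,-1,-1,-1,-1,-1,-1,-1])

```text
t: 4.4
position: [0.4833, -0.3708, 0.2645]
ee_rot: [-3.141, -0.001, 3.084]
wrist_force: [0.5, 0.2, -1.0]
gripper_width: 1.001
gripper_force: 0.0
```

```bash
python3 - <<'E'
from h import *
go(.498,-.368,.165,3.087)
P,im=snap('wrist','w2'); 
p=proj(P,[[.498,-.368,.183],[.498,-.368,.208],[.515,-.366,.06]]); print(p.round())
for a in p: cv2.circle(im,tuple(int(v) for v in a),2,(255,0,0),-1)
cv2.imwrite('pics/w2b.png',cv2.resize(im,(640,480))[:,:,::-1])
E
```

```text
t 4.4 pos [ 0.4833 -0.3708  0.2645] units off [-0.37  0.09  2.49] rot [-0.01 -0.01 -0.04] w 1.0
[[260. 200.]
 [260. 211.]
 [261. 178.]]
```

View pics/w2b.png

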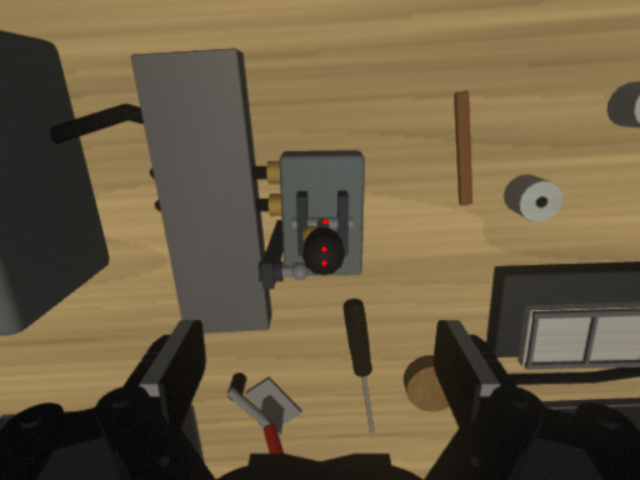

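Call:
apply_moves(rot=[[0,0,0],[0,0,0],[0,0,0],[0,0,0],[0,0,0],[0,0,0],[0,0,0],[0,0,0],[0,0,0],[0,0,0],[0,0,0],[0,0,0],[0,0,0]], offset=[[-0.06,0.02,0.4],[-0.06,0.02,0.4],[-0.06,0.01,0.4],[-0.06,0.01,0.4],[-0.06,0.01,0.4],[-0.06,0.01,0.4],[0,0,0.09],[0,0,0],[0,0,0],[0,0,0],[0,0,0],[0,0,0],[0,0,0]], gripper=[-1,-1,-1,-1,-1,-1,-1,1,1,1,1,1,1], squeeze=60)

```text
t: 5.53
position: [0.4985, -0.3646, 0.1669]
ee_rot: [-3.141, 0.001, 3.087]
wrist_force: [0.2, 0.7, -0.1]
gripper_width: 0.142
gripper_force: 0.0
```

Call:
apply_moves(rot=[[0,0,0],[0,0,0],[0,0,0],[0,0,0],[0,0,0],[0,0,0],[0,0,0],[0,0,0],[0,0,0],[0,0,0]], offset=[[0.1,0,0.02],[0.1,0,0.02],[0.1,0,0.02],[0.1,0,0.03],[0.1,0,0.03],[0.1,0,0.03],[0.1,0,0.03],[0.1,0,0.04],[0,0,0],[0,0,0]], gripper=[1,1,1,1,1,1,1,1,1,1])

```text
t: 6.37
position: [0.4662, -0.3635, 0.1598]
ee_rot: [-3.139, 0.002, 3.086]
wrist_force: [-1.4, 1.3, 11.0]
gripper_width: 0.004
gripper_force: 5.6
```

```bash
python3 - <<'E'
from h import *
P,im=snap('scene','s2'); Q,iw=snap('wrist','w3')
a=cv2.resize(im[170:350,20:200],(500,500),interpolation=2); b=cv2.resize(iw[130:330,160:360],(300,300))
o=np.zeros((500,800,3),np.uint8); o[:,:500]=a; o[:300,500:]=b
cv2.imwrite('pics/s2b.png',o[:,:,::-1])
E
```

```text
(no output)
```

View pics/s2b.png

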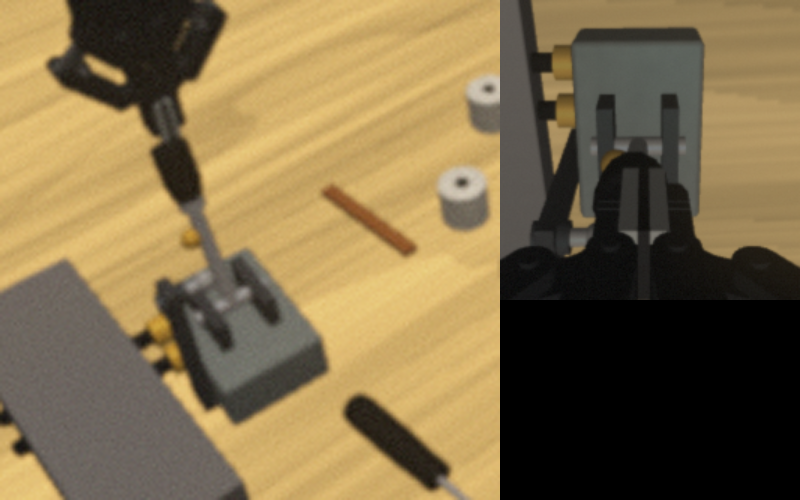

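The fingers shut just above or behind the knob without gripping it. I'll check the geometry numerically.

```bash
python3 - <<'E'
from h import *
S=pose('scene');W=pose('wrist'); s=status.sense(); print(s['position'],s['wrist_force'])
print('tcp scene crop',((proj(S,s['position'])-[20,170])/.36).round(), 'wrist crop',((proj(W,s['position'])-[160,130])*1.5+[500,0]).round())
for q in (-.45,-.3,-.15,0):
  for L in (125,150):
    X=[.515+L/1e3*np.sin(q),-.367,.06+L/1e3*np.cos(q)]
    print(q,L,np.round(X,3),((proj(S,X)-[20,170])/.36).round(), ((proj(W,X)-[160,130])*1.5+[500,0]).round())
E
```

```text
[ 0.46624661 -0.36345845  0.15977118] [-2.01895214  1.10303709 10.72445631]
tcp scene crop [[180. 170.]] wrist crop [[643. 141.]]
-0.45 125 [ 0.461 -0.367  0.173] [[168. 156.]] [[633. 142.]]
-0.45 150 [ 0.45  -0.367  0.195] [[154. 127.]] [[629. 142.]]
-0.3 125 [ 0.478 -0.367  0.179] [[177. 161.]] [[635. 192.]]
-0.3 150 [ 0.471 -0.367  0.203] [[165. 132.]] [[633. 210.]]
-0.15 125 [ 0.496 -0.367  0.184] [[187. 169.]] [[638. 239.]]
-0.15 150 [ 0.493 -0.367  0.208] [[177. 141.]] [[636. 275.]]
0 125 [ 0.515 -0.367  0.185] [[199. 180.]] [[641. 281.]]
0 150 [ 0.515 -0.367  0.21 ] [[192. 155.]] [[640. 332.]]
```

Call:
apply_moves(rot=[[0,0,0],[0,0,0],[0,0,0],[0,0,0],[0,0,0],[0,0,0],[0,0,0],[0,0,0],[0,0,0],[0,0,0]], offset=[[0.1,0,0],[0,0,-0.3],[0,0,-0.3],[0,0,-0.3],[0,0,-0.3],[0,0,-0.4],[0,0,-0.4],[0,0,-0.4],[0,0,0],[0,0,0]], gripper=[1,1,1,1,1,-1,-1,-1,-1,-1])

```text
t: 7.3
position: [0.4621, -0.3627, 0.2535]
ee_rot: [-3.141, 0.0, 3.086]
wrist_force: [0.2, -0.8, -0.4]
gripper_width: 0.703
gripper_force: 0.0
```

```bash
python3 - <<'E'
from h import *
S,im=snap('scene','s3'); Q,iw=snap('wrist','w4'); T,it=snap('top','t4')
print(status.sense()['position'],status.sense()['wrist_force'])
o=np.zeros((600,800,3),np.uint8); o[:400,:400]=cv2.resize(im[190:310,40:160],(400,400),interpolation=2); o[:400,400:]=cv2.resize(iw[100:260,180:340],(400,400),interpolation=2)
o[400:,:300]=cv2.resize(it[190:250,350:440],(300,200),interpolation=2)
cv2.imwrite('pics/s3b.png',o[:,:,::-1])
E
```

```text
[ 0.46144733 -0.36176033  0.2517746 ] [-0.00832074  0.14554927  0.16525444]
```

View pics/s3b.png

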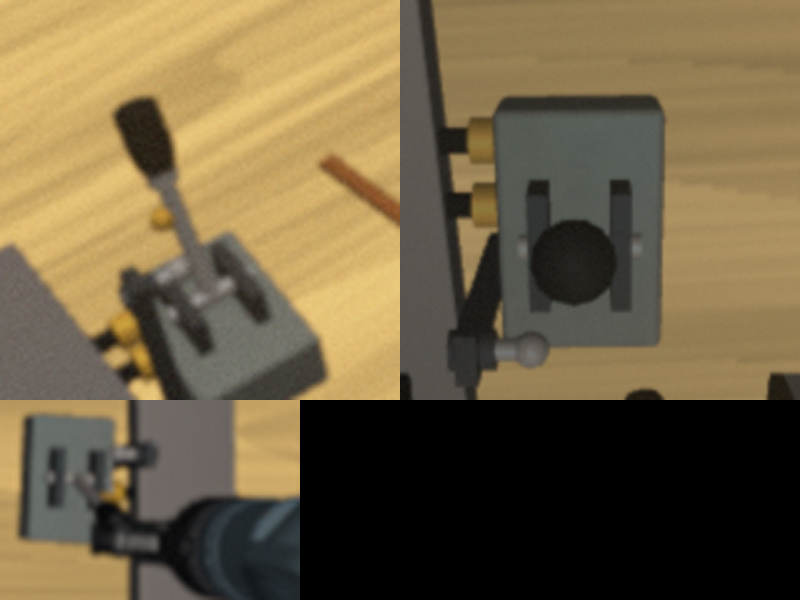

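The lever has leaned back a little, with the knob at scene px (83.5,231) and its top at wrist px (249,205). I'll triangulate again with these.

```bash
python3 - <<'E'
from h import *
S=pose('scene');W=pose('wrist')
iw=cv2.imread('pics/w4.png');g=cv2.cvtColor(iw,cv2.COLOR_BGR2GRAY)[100:260,180:340]
im=cv2.imread('pics/s3.png');h=cv2.cvtColor(im,cv2.COLOR_BGR2GRAY)[210:250,65:105]
def blob(g,th,p):
    n,l,st,c=cv2.connectedComponentsWithStats((g<th).astype(np.uint8)); i=l[p[1],p[0]]; return st[i],c[i],i
a=blob(g,45,(69,105));b=blob(h,60,(19,21));print(a,b)
def d(P,px): v=ray(P,px,.5)[0]-P[1]; return v/np.linalg.norm(v)
for pw in [(249.2,204.8)]:
  for ps in [(83.5,231.4),b[1]+[65,210]]:
    da,db=d(W,pw),d(S,ps); s=np.linalg.lstsq(np.c_[da,-db],S[1]-W[1],rcond=None)[0]
    x,y=W[1]+da*s[0],S[1]+db*s[1]; print(x.round(4),y.round(4))
# stem ends: scene hinge
print('hinge by scene at z=.06',ray(S,[(40+208*.3,190+283*.3)],.06), 'wrist pins', ray(W,[(180+(522-400)*.4,100+246*.4),(180+(637-400)*.4,100+245*.4)],.06))
E
```

```text
(array([ 52,  88,  35,  34, 923], dtype=int32), array([ 68.81690141, 104.36944745]), np.int32(16)) (array([ 10,  10,  17,  23, 243], dtype=int32), array([18.25514403, 20.59259259]), np.int32(1))
[ 0.4797 -0.3679  0.1722] [ 0.4792 -0.3699  0.1721]
[ 0.479  -0.3679  0.1739] [ 0.4785 -0.3697  0.1738]
hinge by scene at z=.06 [[ 0.50839694 -0.36778106  0.06      ]] wrist pins [[ 0.51375465 -0.39701076  0.06      ]
 [ 0.51639727 -0.34041909  0.06      ]]
```

Call:
apply_moves(rot=[[0,0,0],[0,0,0],[0,0,0],[0,0,0],[0,0,0],[0,0,0],[0,0,0],[0,0,0],[0,0,0],[0,0,0],[0,0,0],[0,0,0],[0,0,0],[0,0,0],[0,0,0]], offset=[[-0.3,-0.02,0],[-0.3,-0.02,0],[-0.3,-0.02,0],[-0.3,-0.02,0],[-0.35,-0.02,0],[0,0,0],[0,0,0],[0,0,0],[0,0,0.4],[0,0,0.4],[0,0,0.4],[0,0,0.4],[0,0,0.4],[0,0,0.4],[0,0,0]], gripper=[1,1,1,1,1,1,1,1,1,1,1,1,1,1,1])

```text
t: 8.7
position: [0.5212, -0.368, 0.1538]
ee_rot: [3.138, -0.005, 3.086]
wrist_force: [-0.0, 0.8, -1.7]
gripper_width: 0.002
gripper_force: 0.0
```

Call:
apply_moves(rot=[[0,0,0],[0,0,0],[0,0,0],[0,0,0],[0,0,0],[0,0,0],[0,0,0],[0,0,0]], offset=[[0.1,0,0],[0.1,0,0],[0.1,0,0],[0.1,0,0],[0.1,0,0],[0.1,0,0],[0.1,0,0],[0.1,0,0]], gripper=[1,1,1,1,1,1,1,1])

```text
t: 9.37
position: [0.4922, -0.3681, 0.1577]
ee_rot: [-3.142, 0.002, 3.087]
wrist_force: [4.4, -0.6, 0.3]
gripper_width: -0.0
gripper_force: 1.4
```

Force 4.4 N, so it is sliding the lever. I'll continue to the stop.

Call:
apply_moves(rot=[[0,0,0],[0,0,0],[0,0,0],[0,0,0],[0,0,0]], offset=[[0.1,0,0],[0.1,0,0],[0.1,0,0],[0.05,0,0],[0,0,0]], gripper=[1,1,1,1,1])

```text
t: 9.78
position: [0.4776, -0.3674, 0.1579]
ee_rot: [-3.141, 0.0, 3.086]
wrist_force: [-0.9, 0.2, 4.1]
gripper_width: 0.003
gripper_force: 2.5
```

Call:
apply_moves(rot=[[0,0,0],[0,0,0],[0,0,0]], offset=[[0.1,0,0],[0.1,0,0],[0,0,0]], gripper=[1,1,1])

```text
t: 10.03
position: [0.4692, -0.3668, 0.1574]
ee_rot: [-3.142, -0.001, 3.086]
wrist_force: [0.2, -0.4, 4.1]
gripper_width: -0.004
gripper_force: 2.0
```

```bash
python3 - <<'E'
from h import *
S,im=snap('scene','s4'); Q,iw=snap('wrist','w5')
o=np.zeros((400,800,3),np.uint8); o[:400,:400]=cv2.resize(im[190:310,40:160],(400,400),interpolation=2); o[:400,400:]=cv2.resize(iw[100:300,160:360],(400,400),interpolation=2)
cv2.imwrite('pics/s4b.png',o[:,:,::-1])
E
```

```text
(no output)
```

View pics/s4b.png

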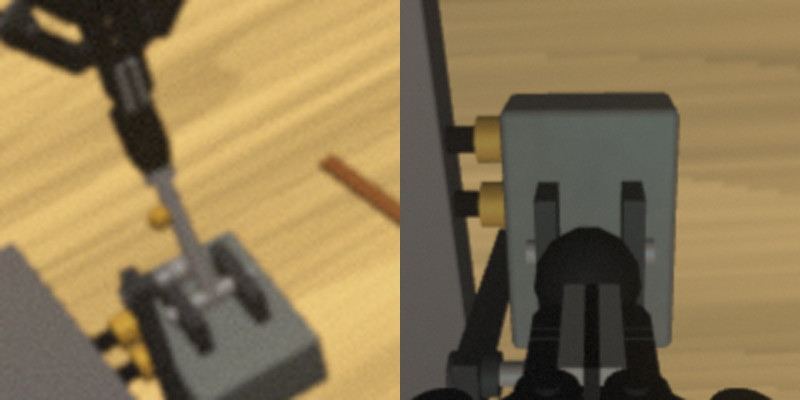

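The fingertips seem to end about 24 mm short of the reported TCP: pads end at wrist px (255,242), where the TCP projects to (255,224). They have been sliding over the knob's top. I'll check `tcp_to_grasp`.

```bash
python3 -c "
from h import *
print([(k,getattr(robot,k)) for k in dir(robot) if k[0]!='_'])
s=status.sense();P=pose('scene');print(s['position'],proj(P,s['position']+np.array([0,0,.024])),proj(P,s['position']))
W=pose('wrist');T=s['position']
for k in (0,.012,.024,.036): print(k,proj(W,T+np.array([0,0,k])).round(1),proj(W,T+np.array([-.011,0,k])).round(1))
"
```

```text
[('MotionError', <class 'bench.MotionError'>), ('tcp_to_grasp', 0.0187)]
[ 0.46928383 -0.36678605  0.15742382] [[ 81.59666763 225.04774894]] [[ 84.22945201 233.44158294]]
0 [[255.3 224.1]] [[254.3 207.5]]
0.012 [[255.3 232.8]] [[254.2 215.4]]
0.024 [[255.3 242.6]] [[254.1 224.3]]
0.036 [[255.3 253.9]] [[254.  234.5]]
```

Call:
apply_moves(rot=[[0,0,0],[0,0,0],[0,0,0],[0,0,0],[0,0,0],[0,0,0],[0,0,0],[0,0,0],[0,0,0],[0,0,0],[0,0,0],[0,0,0]], offset=[[0,0,-0.4],[0,0,-0.4],[-0.3,0,0],[-0.3,0,0],[-0.3,0,0],[-0.3,0,0],[-0.2,0,0],[0,0,0.3],[0,0,0.3],[0,0,0.3],[0,0,0.35],[0,0,0]], gripper=[1,1,1,1,1,1,1,1,1,1,1,1])

```text
t: 11.13
position: [0.5233, -0.3678, 0.1349]
ee_rot: [3.137, -0.007, 3.087]
wrist_force: [-0.1, 0.0, -1.1]
gripper_width: 0.005
gripper_force: 0.0
```

Call:
apply_moves(rot=[[0,0,0],[0,0,0],[0,0,0],[0,0,0],[0,0,0],[0,0,0],[0,0,0]], offset=[[0.1,0,0],[0.1,0,0],[0.1,0,0],[0.1,0,0],[0.1,0,0],[0.1,0,0],[0.1,0,0]], gripper=[1,1,1,1,1,1,1])

```text
t: 11.72
position: [0.4976, -0.3684, 0.1398]
ee_rot: [-3.141, 0.001, 3.087]
wrist_force: [-1.1, 0.2, 0.1]
gripper_width: 0.005
gripper_force: 0.0
```

Call:
apply_moves(rot=[[0,0,0],[0,0,0],[0,0,0],[0,0,0],[0,0,0]], offset=[[0.1,0,0],[0.1,0,0],[0.1,0,0],[0.1,0,0],[0,0,0]], gripper=[1,1,1,1,1])

```text
t: 12.13
position: [0.4826, -0.3676, 0.1399]
ee_rot: [-3.141, 0.002, 3.087]
wrist_force: [3.8, 0.2, -0.1]
gripper_width: -0.001
gripper_force: 1.9
```

Call:
apply_moves(rot=[[0,0,0],[0,0,0],[0,0,0],[0,0,0],[0,0,0]], offset=[[0.1,0,0],[0.1,0,0],[0.1,0,0],[0,0,0],[0,0,0]], gripper=[1,1,1,1,1])

```text
t: 12.55
position: [0.4813, -0.3675, 0.1425]
ee_rot: [-3.141, 0.023, 3.09]
wrist_force: [26.5, 2.0, -2.2]
gripper_width: 0.001
gripper_force: 11.5
```

Call:
apply_moves(rot=[[0,0,0],[0,0,0],[0,0,0]], offset=[[0.1,0,0],[0,0,0],[0,0,0]], gripper=[1,1,1])

```text
t: 12.8
position: [0.4809, -0.3675, 0.1435]
ee_rot: [-3.141, 0.03, 3.092]
wrist_force: [34.1, 2.4, -3.5]
gripper_width: 0.001
gripper_force: 14.7
```

At the stop (34 N). I'll back off, rise and go above the spacers.

Call:
apply_moves(rot=[[0,0,0],[0,0,0],[0,0,0],[0,0,0],[0,0,0],[0,0,0],[0,0,0],[0,0,0],[0,0,0],[0,0,0],[0,0,0]], offset=[[-0.4,0,0],[-0.5,0,0],[0,0,-0.5],[0,0,-0.5],[0,0,-0.5],[0,0,-0.5],[0,0,-0.5],[0,0,-0.5],[0,0,-0.5],[0,0,-0.3],[0,0,0]], gripper=[1,1,1,1,1,-1,-1,-1,-1,-1,-1])

```text
t: 13.72
position: [0.5018, -0.3694, 0.2942]
ee_rot: [-3.138, 0.002, 3.086]
wrist_force: [0.3, 0.0, 0.7]
gripper_width: 0.848
gripper_force: 0.0
```

Call:
apply_moves(rot=[[0,0,-0.04],[0,0,-0.04],[0,0,-0.04],[0,0,-0.04],[0,0,-0.04],[0,0,-0.04],[0,0,-0.04],[0,0,-0.04],[0,0,-0.04],[0,0,-0.04],[0,0,-0.04],[0,0,-0.04],[0,0,-0.04],[0,0,-0.04],[0,0,-0.04],[0,0,0]], offset=[[0.06,0.64,0],[0.06,0.64,0],[0.06,0.64,0],[0.06,0.64,0],[0.06,0.64,0],[0.06,0.64,0],[0.06,0.64,0],[0.06,0.64,0],[0.06,0.64,0],[0.06,0.64,0],[0.06,0.64,0],[0.06,0.64,0],[0.06,0.64,0],[0.06,0.64,0],[0.06,0.64,0],[0,0,0]], gripper=[-1,-1,-1,-1,-1,-1,-1,-1,-1,-1,-1,-1,-1,-1,-1,-1])

```text
t: 15.05
position: [0.4758, 0.0196, 0.2903]
ee_rot: [3.14, -0.003, -3.14]
wrist_force: [-1.1, -0.2, -0.4]
gripper_width: 0.995
gripper_force: 0.0
```

```bash
cat >> h.py <<'E'
def parts(name,rmin=18):
    P,im=snap('wrist',name); hsv=cv2.cvtColor(im,cv2.COLOR_RGB2HSV)
    m=((hsv[...,1]<50)&(hsv[...,2]>120)).astype(np.uint8); n,l,st,c=cv2.connectedComponentsWithStats(m)
    for i in range(1,n):
        x,y,w,h,a=st[i]
        if a<150 or y+h>300: continue
        cs,_=cv2.findContours((l==i).astype(np.uint8),cv2.RETR_EXTERNAL,cv2.CHAIN_APPROX_NONE)
        X=ray(P,cs[0].reshape(-1,2),.04)[:,:2].astype(np.float32); (cx,cy),r=cv2.minEnclosingCircle(X)
        Y=ray(P,cs[0].reshape(-1,2),.026)[:,:2].astype(np.float32); (dx,dy),r2=cv2.minEnclosingCircle(Y)
        print('px',c[i].round(),'a',a,'z40: %.4f %.4f r %.4f | z26: %.4f %.4f r %.4f'%(cx,cy,r,dx,dy,r2))
    return P,im
E
python3 - <<'E'
from h import *
parts('w6')
go(.5,0,.25)
E
```

```text
px [204. 105.] a 786 z40: 0.4238 -0.0471 r 0.0216 | z26: 0.4248 -0.0492 r 0.0223
px [346. 113.] a 763 z40: 0.4325 0.1370 r 0.0215 | z26: 0.4338 0.1408 r 0.0222
px [136. 171.] a 611 z40: 0.5116 -0.1439 r 0.0211 | z26: 0.5155 -0.1492 r 0.0218
px [269. 170.] a 587 z40: 0.5098 0.0389 r 0.0206 | z26: 0.5136 0.0395 r 0.0213
px [334. 168.] a 265 z40: 0.5073 0.1281 r 0.0147 | z26: 0.5111 0.1316 r 0.0152
px [193. 279.] a 1208 z40: 0.6848 -0.0761 r 0.0407 | z26: 0.6943 -0.0792 r 0.0421
px [236. 280.] a 1231 z40: 0.6859 -0.0093 r 0.0400 | z26: 0.6954 -0.0103 r 0.0413
px [279. 280.] a 1229 z40: 0.6881 0.0573 r 0.0399 | z26: 0.6977 0.0585 r 0.0412
t 15.1 pos [0.4762 0.0177 0.2903] units off [-0.6  -0.44  1.01] rot [-0.01 -0.03  0.01] w 1.0
```

Call:
apply_moves(rot=[[0,0,0],[0,0,0],[0,0,0],[0,0,0],[0,0,0],[0,0,0],[0,0,0],[0,0,0],[0,0,0],[0,0,0],[0,0,0],[0,0,0],[0,0,0],[0,0,0]], offset=[[-0.11,0.4,0],[-0.11,0.4,0],[-0.11,0.4,0],[-0.11,0.4,0],[-0.11,0.4,0],[-0.11,0.4,0],[-0.11,0.37,0.6],[0,0,0.7],[0,0,0.7],[0,0,0.7],[0,0,0.7],[0,0,0.7],[0,0,0.7],[0,0,0]], gripper=[-0.4,-0.4,-0.4,-0.4,-0.4,-0.4,-0.4,-0.4,-0.4,-0.4,-0.4,-0.4,-0.4,-0.4])

```text
t: 16.27
position: [0.5032, 0.125, 0.0931]
ee_rot: [-3.139, -0.012, 3.138]
wrist_force: [-1.3, -0.2, 1.1]
gripper_width: 0.703
gripper_force: 0.0
```

```bash
python3 - <<'E'
from h import *
go(.507,.1285,.01)
P,im=snap('wrist','w7'); cv2.imwrite('pics/w7b.png',im[:,:,::-1])
print(proj(P,[[.507,.1285,.04],[.507,.1285,.0]]),proj(P,status.sense()['position']))
E
```

```text
t 16.3 pos [0.5032 0.125  0.0931] units off [-0.12  0.09  2.08] rot [-0.03 -0.13 -0.05] w 0.7
[[260.06109515 200.21370389]
 [259.55723026 184.82007173]] [[255.97321903 228.58131991]]
```

View pics/w7b.png

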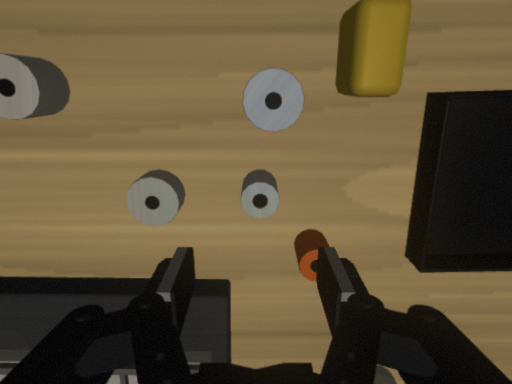

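The tips at (190,248) and (320,248) sit well behind the reported TCP. The slim spacer is at (260,200), as predicted. I'll descend step by step, watching the force.

Call:
apply_moves(rot=[[0,-0.13,0],[0,0,0],[0,0,0],[0,0,0],[0,0,0],[0,0,0],[0,0,0]], offset=[[-0.12,0.09,0],[0,0,0.4],[0,0,0.4],[0,0,0.4],[0,0,0.4],[0,0,0.4],[0,0,0]], gripper=[-0.4,-0.4,-0.4,-0.4,-0.4,-0.4,-0.4])

```text
t: 16.9
position: [0.5147, 0.1305, 0.019]
ee_rot: [-3.141, 0.011, 3.139]
wrist_force: [-0.6, -0.4, -0.8]
gripper_width: 0.699
gripper_force: 0.0
```

Call:
apply_moves(rot=[[0,0,0],[0,0,0],[0,0,0],[0,0,0]], offset=[[0,0,0.1],[0,0,0.1],[0,0,0.05],[0,0,0]], gripper=[-0.4,-0.4,-0.4,-0.4])

```text
t: 17.23
position: [0.5154, 0.1308, 0.0101]
ee_rot: [3.141, 0.013, 3.139]
wrist_force: [0.4, 0.4, 0.4]
gripper_width: 0.698
gripper_force: 0.0
```

```bash
python3 - <<'E'
from h import *
go(.507,.1285,.01)
S,im=snap('scene','s5'); p=proj(S,status.sense()['position'])[0]; print(p)
x,y=int(p[0]),int(p[1]); P,iw=snap('wrist','w8')
o=np.hstack([cv2.resize(im[y-60:y+30,x-45:x+45],(400,400)),cv2.resize(iw[150:330,165:345],(400,400))]); cv2.imwrite('pics/s5b.png',o[:,:,::-1])
E
```

```text
t 17.2 pos [0.5154 0.1308 0.0101] units off [ 0.21 -0.06 -0.  ] rot [ 0.    0.15 -0.03] w 0.7
[266.59543555 196.71216918]
```

View pics/s5b.png

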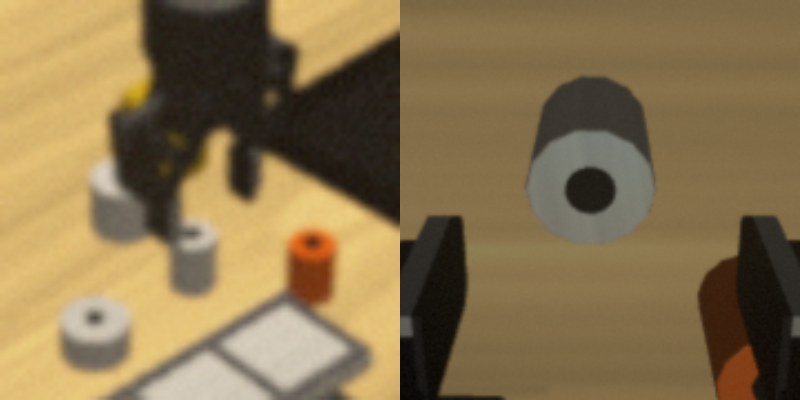

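The tips are about level with the spacer's top (scene crop (165,235) against spacer top (195,235)), so I need to go about 30 mm lower.

Call:
apply_moves(rot=[[0,0.15,0],[0,0,0],[0,0,0],[0,0,0],[0,0,0],[0,0,0]], offset=[[0.2,-0.06,0],[0,0,0.2],[0,0,0.2],[0,0,0.1],[0,0,0.1],[0,0,0]], gripper=[-0.4,-0.4,-0.4,-0.4,-0.4,-0.4])

```text
t: 17.83
position: [0.5054, 0.1282, -0.016]
ee_rot: [-3.141, -0.004, 3.139]
wrist_force: [-0.2, 0.1, -0.8]
gripper_width: 0.695
gripper_force: 0.0
```

Call:
apply_moves(rot=[[0,0,0],[0,0,0],[0,0,0],[0,0,0],[0,0,0],[0,0,0]], offset=[[0,0,0],[0,0,0],[0,0,0],[0,0,0],[0,0,0],[0,0,0]], gripper=[1,1,1,1,1,1], squeeze=40)

```text
t: 18.33
position: [0.5071, 0.1284, -0.0143]
ee_rot: [3.141, -0.001, 3.139]
wrist_force: [0.0, -0.1, 2.0]
gripper_width: 0.341
gripper_force: 39.6
```

Gripped (0.34, about 29–31 mm). Now to the tray.

Call:
apply_moves(rot=[[0,0,0],[0,0,0],[0,0,0],[0,0,0],[0,0,0],[0,0,0],[0,0,0],[0,0,0],[0,0,0],[0,0,0],[0,0,0],[0,0,0],[0,0,0],[0,0,0],[0,0,0],[0,0,0]], offset=[[0,0,-0.5],[0,0,-0.5],[0,0,-0.6],[0,0,-0.6],[0.1,0.5,-0.4],[0.1,0.5,0],[0.1,0.5,0],[0.1,0.5,0],[0.1,0.5,0],[0.1,0.5,0],[0.1,0.5,0],[0.1,0.5,0],[0.1,0.5,0],[0,0.5,0],[0,0,0],[0,0,0]], gripper=[1,1,1,1,1,1,1,1,1,1,1,1,1,1,1,1])

```text
t: 19.67
position: [0.4708, 0.3289, 0.089]
ee_rot: [-3.141, -0.002, 3.141]
wrist_force: [-0.4, 0.5, -0.1]
gripper_width: 0.344
gripper_force: 39.8
```

Call:
apply_moves(rot=[[0,0,0],[0,0,0],[0,0,0],[0,0,0],[0,0,0],[0,0,0],[0,0,0],[0,0,0],[0,0,0],[0,0,0],[0,0,0],[0,0,0],[0,0,0],[0,0,0],[0,0,0]], offset=[[0,0,0.4],[0,0,0.4],[0,0,0.4],[0,0,0.4],[0,0,0.3],[0,0,0.25],[0,0,0.1],[0,0,0],[0,0,0],[0,0,0],[0,0,0],[0,0,-0.5],[0,0,-0.8],[0,0,-0.8],[0,0,-0.8]], gripper=[1,1,1,1,1,1,1,1,-0.2,-0.2,-0.2,-0.2,-0.4,-0.4,-0.4])

```text
t: 20.92
position: [0.4712, 0.3284, 0.1173]
ee_rot: [3.141, -0.001, 3.139]
wrist_force: [0.6, 0.7, 0.1]
gripper_width: 0.702
gripper_force: 0.0
```

```bash
python3 - <<'E'
from h import *
go(.513,.040,.13)
P,im=snap('wrist','w9'); cv2.imwrite('pics/w9b.png',im[:,:,::-1])
E
```

```text
t 20.9 pos [0.4712 0.3284 0.1173] units off [-1.06 -7.21 -0.32] rot [ 0.   -0.01 -0.03] w 0.7
```

View pics/w9b.png

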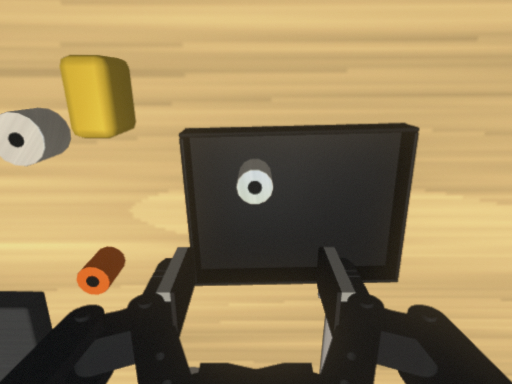

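The slim one stands in the tray at (255,187). Next is the short one.

Call:
apply_moves(rot=[[0,0,0],[0,0,0],[0,0,0],[0,0,0],[0,0,0],[0,0,0],[0,0,0],[0,0,0],[0,0,0],[0,0,0],[0,0,0],[0,0,0],[0,0,0],[0,0,0],[0,0,0],[0,0,0],[0,0,0]], offset=[[-0.07,-0.48,0],[-0.07,-0.48,0],[-0.07,-0.48,0],[-0.07,-0.48,0],[-0.07,-0.48,0],[-0.07,-0.48,0],[-0.07,-0.48,0],[-0.07,-0.48,0],[-0.07,-0.48,0],[-0.07,-0.48,0],[-0.07,-0.48,0],[-0.07,-0.48,0],[-0.07,-0.48,0],[-0.07,-0.48,0],[-0.07,-0.48,0],[0,0,0],[0,0,0]], gripper=[-0.4,-0.4,-0.4,-0.4,-0.4,-0.4,-0.4,-0.4,-0.4,-0.4,-0.4,-0.4,-0.4,-0.4,-0.4,-0.4,-0.4])

```text
t: 22.38
position: [0.5131, 0.0398, 0.1158]
ee_rot: [3.141, -0.0, 3.137]
wrist_force: [-0.2, 0.3, 0.6]
gripper_width: 0.7
gripper_force: 0.0
```

```bash
python3 - <<'E'
from h import *
parts('w10'); go(.513,.040,-.02)
E
```

```text
px [139.  71.] a 2488 z40: 0.4237 -0.0466 r 0.0215 | z26: 0.4234 -0.0514 r 0.0226
px [384.  82.] a 2401 z40: 0.4325 0.1374 r 0.0214 | z26: 0.4327 0.1427 r 0.0225
px [255. 181.] a 1573 z40: 0.5090 0.0397 r 0.0203 | z26: 0.5134 0.0397 r 0.0214
px [ 34. 184.] a 1750 z40: 0.5119 -0.1441 r 0.0214 | z26: 0.5164 -0.1541 r 0.0225
t 22.4 pos [0.5128 0.0405 0.1157] units off [-0.01 -0.01  3.39] rot [ 0.01 -0.01 -0.04] w 0.7
```

Call:
apply_moves(rot=[[0,0,0],[0,0,0],[0,0,0],[0,0,0],[0,0,0],[0,0,0],[0,0,0],[0,0,0],[0,0,0],[0,0,0],[0,0,0],[0,0,0],[0,0,0],[0,0,0],[0,0,0],[0,0,0]], offset=[[0,0,0.5],[0,0,0.5],[0,0,0.5],[0,0,0.5],[0,0,0.4],[0,0,0.4],[0,0,0.2],[0,0,0.2],[0,0,0.1],[0,0,0.1],[0,0,0],[0,0,0],[0,0,0],[0,0,0],[0,0,0],[0,0,0]], gripper=[-0.4,-0.4,-0.4,-0.4,-0.4,-0.4,-0.4,-0.4,-0.4,-0.4,-0.4,1,1,1,1,1])

```text
t: 23.77
position: [0.513, 0.0403, -0.0197]
ee_rot: [3.141, -0.0, 3.139]
wrist_force: [-1.0, 1.2, 5.1]
gripper_width: 0.484
gripper_force: 40.0
```

Call:
apply_moves(rot=[[0,0,0],[0,0,0],[0,0,0],[0,0,0],[0,0,0],[0,0,0],[0,0,0],[0,0,0],[0,0,0],[0,0,0],[0,0,0],[0,0,0],[0,0,0],[0,0,0],[0,0,0],[0,0,0],[0,0,0],[0,0,0],[0,0,0],[0,0,0]], offset=[[0,0,-0.7],[0,0,-0.7],[0,0,-0.7],[0,0,-0.7],[-0.03,0.5,-0.2],[-0.03,0.65,0],[-0.03,0.65,0],[-0.03,0.65,0],[-0.03,0.65,0],[-0.03,0.65,0],[-0.03,0.65,0],[-0.03,0.65,0],[-0.03,0.65,0],[-0.03,0.65,0],[-0.03,0.65,0],[-0.03,0.65,0],[-0.03,0.65,0],[-0.03,0.65,0],[0,0.3,0],[0,0,0]], gripper=[1,1,1,1,1,1,1,1,1,1,1,1,1,1,1,1,1,1,1,1])

```text
t: 25.43
position: [0.5299, 0.4131, 0.0988]
ee_rot: [3.14, -0.002, -3.141]
wrist_force: [0.0, -0.5, -0.6]
gripper_width: 0.481
gripper_force: 40.8
```

Call:
apply_moves(rot=[[0,0,0],[0,0,0],[0,0,0],[0,0,0],[0,0,0],[0,0,0],[0,0,0],[0,0,0],[0,0,0],[0,0,0],[0,0,0],[0,0,0],[0,0,0],[0,0,0],[0,0,0],[0,0,0]], offset=[[0,0,0.5],[0,0,0.5],[0,0,0.5],[0,0,0.5],[0,0,0.4],[0,0,0.3],[0,0,0.1],[0,0,0],[0,0,0],[0,0,0],[0,0,0],[0,0,-0.5],[0,0,-0.8],[0,0,-0.8],[0,0,-0.8],[0,0,0]], gripper=[1,1,1,1,1,1,1,1,-0.4,-0.4,-0.4,-0.4,-0.4,-0.4,-0.4,-0.4])

```text
t: 26.77
position: [0.5348, 0.4132, 0.1127]
ee_rot: [3.134, 0.01, 3.139]
wrist_force: [1.5, 1.0, 0.5]
gripper_width: 0.702
gripper_force: 0.0
```

```bash
python3 - <<'E'
from h import *
parts('w11'); go(.4325,.1375,.12)
E
```

```text
px [140. 107.] a 1168 z40: 0.4719 0.3266 r 0.0157 | z26: 0.4732 0.3219 r 0.0166
px [250. 176.] a 1796 z40: 0.5272 0.4097 r 0.0211 | z26: 0.5315 0.4096 r 0.0223
t 26.8 pos [0.534  0.4127 0.1096] units off [ 2.52 -6.88 -0.32] rot [ 0.07  0.09 -0.03] w 0.7
```

Both look-alikes are in the tray. Now full-size spacer B.

Call:
apply_moves(rot=[[0,0,0],[0,0,0],[0,0,0],[0,0,0],[0,0,0],[0,0,0],[0,0,0],[0,0,0],[0,0,0],[0,0,0],[0,0,0],[0,0,0],[0,0,0],[0,0,0],[0,0,0],[0,0,0],[0,0,0]], offset=[[0.17,-0.46,-0.02],[0.17,-0.46,-0.02],[0.17,-0.46,-0.02],[0.17,-0.46,-0.02],[0.17,-0.46,-0.02],[0.17,-0.46,-0.02],[0.17,-0.46,-0.02],[0.17,-0.46,-0.02],[0.17,-0.46,-0.02],[0.17,-0.46,-0.02],[0.17,-0.46,-0.02],[0.17,-0.46,-0.02],[0.17,-0.46,-0.02],[0.17,-0.46,-0.02],[0.17,-0.46,-0.02],[0,0,0],[0,0,0]], gripper=[-0.4,-0.4,-0.4,-0.4,-0.4,-0.4,-0.4,-0.4,-0.4,-0.4,-0.4,-0.4,-0.4,-0.4,-0.4,-0.4,-0.4])

```text
t: 28.23
position: [0.4273, 0.1341, 0.1154]
ee_rot: [3.141, -0.002, 3.137]
wrist_force: [0.9, 0.4, 0.7]
gripper_width: 0.702
gripper_force: 0.0
```

```bash
python3 - <<'E'
from h import *
parts('w12'); go(.4325,.1375,-.014)
E
```

```text
px [ 37. 182.] a 1756 z40: 0.4233 -0.0464 r 0.0213 | z26: 0.4277 -0.0562 r 0.0225
px [259. 191.] a 1702 z40: 0.4326 0.1374 r 0.0214 | z26: 0.4375 0.1376 r 0.0226
px [479. 234.] a 620 z40: 0.4732 0.3302 r 0.0147 | z26: 0.4803 0.3409 r 0.0155
t 28.3 pos [0.4277 0.1347 0.1154] units off [-0.12  0.07  3.24] rot [ 0.01 -0.01 -0.04] w 0.7
```

Call:
apply_moves(rot=[[0,0,0],[0,0,0],[0,0,0],[0,0,0],[0,0,0],[0,0,0],[0,0,0],[0,0,0],[0,0,0],[0,0,0],[0,0,0],[0,0,0],[0,0,0],[0,0,0],[0,0,0]], offset=[[-0.12,0.07,0.4],[0,0,0.5],[0,0,0.5],[0,0,0.5],[0,0,0.5],[0,0,0.4],[0,0,0.2],[0,0,0.15],[0,0,0.1],[0,0,0],[0,0,0],[0,0,0],[0,0,0],[0,0,0],[0,0,0]], gripper=[-0.4,-0.4,-0.4,-0.4,-0.4,-0.4,-0.4,-0.4,-0.4,-0.4,1,1,1,1,1])

```text
t: 29.53
position: [0.4332, 0.1375, -0.0135]
ee_rot: [3.141, 0.0, 3.139]
wrist_force: [-1.2, -0.1, 6.7]
gripper_width: 0.495
gripper_force: 40.9
```

Call:
apply_moves(rot=[[0,0,0],[0,0,0],[0,0,0],[0,0,0],[0,0,0],[0,0,0],[0,0,0]], offset=[[0,0,-0.5],[0,0,-0.8],[0,0,-0.8],[0,0,-0.8],[0,0,-0.8],[0,0,-0.8],[0,0,0]], gripper=[1,1,1,1,1,1,1])

```text
t: 30.12
position: [0.4366, 0.138, 0.1717]
ee_rot: [3.14, 0.009, 3.139]
wrist_force: [0.9, 0.4, -1.6]
gripper_width: 0.494
gripper_force: 41.6
```

```bash
python3 - <<'E'
from h import *
P,im=snap('top','t5'); hsv=cv2.cvtColor(im,cv2.COLOR_RGB2HSV)
m=((hsv[...,1]<60)&(hsv[...,2]>130)).astype(np.uint8); n,l,st,c=cv2.connectedComponentsWithStats(m)
i=l[170,270]; print(st[i]); ys,xs=np.where(l==i); X=ray(P,np.c_[xs,ys],.083); print(cv2.minAreaRect(X[:,:2].astype(np.float32)))
iw=cv2.cvtColor(cv2.imread('pics/w6.png'),cv2.COLOR_BGR2HSV)
# w6 pose
m,K,d=cam('wrist'); T=np.eye(4);T[:3,:3]=Ro.from_euler('xyz',[3.14,-.003,-3.14]).as_matrix();T[:3,3]=[.4762,.0177,.2903];W=T@np.array(m['hand_eye']);Q=(W[:3,:3],W[:3,3],K,d)
mm=((iw[...,1]<50)&(iw[...,2]>120)).astype(np.uint8);n,l,st,c=cv2.connectedComponentsWithStats(mm)
for i in range(1,n):
    if st[i][4]>300 and c[i][1]>240:
        ys,xs=np.where(l==i);X=ray(Q,np.c_[xs,ys],.082)[:,:2].astype(np.float32);r=cv2.minAreaRect(X);print('seat',st[i],np.round(r[0],4),np.round(r[1],4),r[2])
go(.6545,.055,.172)
E
```

```text
[ 236  159   76   23 1432]
((0.6539317965507507, -0.03463128209114075), (0.24874891340732574, 0.06615312397480011), 88.84223175048828)
seat [ 173  263   41   32 1208] [ 0.6569 -0.069 ] [0.0541 0.0508] 89.3030014038086
seat [ 217  264   40   32 1231] [ 0.6584 -0.0085] [0.0555 0.0508] 89.93795013427734
seat [ 260  265   40   32 1229] [0.66   0.0521] [0.0509 0.0546] 0.05239110067486763
t 30.2 pos [0.4355 0.1378 0.1688] units off [-5.48 -2.05 -0.05] rot [ 0.02  0.07 -0.03] w 0.5
```

Call:
apply_moves(rot=[[0,0,0],[0,0,0],[0,0,0],[0,0,0],[0,0,0],[0,0,0],[0,0,0],[0,0,0],[0,0,0],[0,0,0],[0,0,0]], offset=[[-0.42,-0.23,-0.05],[-0.42,-0.23,-0.05],[-0.42,-0.23,-0.05],[-0.42,-0.23,-0.05],[-0.42,-0.23,0],[-0.42,-0.23,0],[-0.42,-0.23,0],[-0.42,-0.23,0],[-0.42,-0.23,0],[0,0,0],[0,0,0]], gripper=[1,1,1,1,1,1,1,1,1,1,1])

```text
t: 31.08
position: [0.5829, 0.0536, 0.1709]
ee_rot: [3.141, -0.005, 3.138]
wrist_force: [-1.0, 0.3, -2.6]
gripper_width: 0.494
gripper_force: 41.5
```

```bash
python3 - <<'E'
from h import *
P,im=snap('wrist','w13'); hsv=cv2.cvtColor(im,cv2.COLOR_RGB2HSV)
cv2.imwrite('pics/w13b.png',im[:,:,::-1]); go(.656,.0535,.172)
E
```

```text
t 31.1 pos [0.5822 0.0541 0.1713] units off [-1.84 -0.01 -0.03] rot [ 0.   -0.06 -0.03] w 0.49
```

View pics/w13b.png

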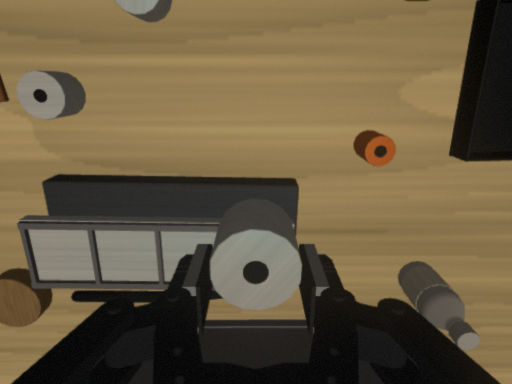

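The held spacer is at (256,268), and the nest frame's near rim is at y≈218 and far rim at y≈288. Dividers are at x≈93 and 160 and the left rim at x≈24.

```bash
python3 - <<'E'
from h import *
P=pose('wrist')
print(ray(P,[(93,255),(160,255),(20,217),(36,290),(60,218),(140,219),(60,287),(140,287)],.087).round(4))
im=cv2.imread('pics/w13.png');hsv=cv2.cvtColor(im,cv2.COLOR_BGR2HSV)
m=((hsv[...,1]<60)&(hsv[...,2]>110)).astype(np.uint8);n,l,st,c=cv2.connectedComponentsWithStats(m)
for i in range(1,n):
    x,y,w,h,a=st[i]
    if a>1000 and 215<y<300: ys,xs=np.where(l==i);r=cv2.minAreaRect(ray(P,np.c_[xs,ys],.082)[:,:2].astype(np.float32));print(st[i],np.round(r[0],4),np.round(r[1],4))
print(ray(P,[(256,270)],.1713+.0135+.04))
E
```

```text
[[ 0.6518 -0.0969  0.087 ]
 [ 0.6521 -0.0349  0.087 ]
 [ 0.6131 -0.1549  0.087 ]
 [ 0.6895 -0.1575  0.087 ]
 [ 0.6142 -0.12    0.087 ]
 [ 0.6156 -0.0492  0.087 ]
 [ 0.6863 -0.134   0.087 ]
 [ 0.687  -0.0575  0.087 ]]
[  29  229   66   51 2850] [ 0.6543 -0.1284] [0.0532 0.0534]
[  95  230   64   51 2883] [ 0.6559 -0.0675] [0.0546 0.0536]
[ 161  231   55   50 1317] [ 0.6569 -0.0092] [0.0502 0.0528]
[ 210  230   92   80 5291] [0.6732 0.054 ] [0.0877 0.088 ]
[[0.58069538 0.05440668 0.2248    ]]
```

Call:
apply_moves(rot=[[0,0,0],[0,0,0],[0,0,0],[0,0,0],[0,0,0],[0,0,0],[0,0,0],[0,0,0],[0,0,0],[0,0,0],[0,0,0],[0,0,0],[0,0,0],[0,0,0],[0,0,0]], offset=[[-0.37,0,0],[-0.37,0,0],[-0.37,-0.02,0],[-0.37,-0.01,0],[-0.37,0,0],[0,0,0],[0,0,0.4],[0,0,0.4],[0,0,0.4],[0,0,0.4],[0,0,0.4],[0,0,0.2],[0,0,0.1],[0,0,0],[0,0,0]], gripper=[1,1,1,1,1,1,1,1,1,1,1,1,1,1,1])

```text
t: 32.38
position: [0.6573, 0.0529, 0.0817]
ee_rot: [3.141, -0.001, 3.139]
wrist_force: [0.2, 0.3, -1.5]
gripper_width: 0.492
gripper_force: 41.5
```

```bash
python3 -c "
from h import *
go(.656,.053,.0685); print(status.sense()['wrist_force'])"
```

```text
t 32.4 pos [0.6573 0.0529 0.0817] units off [0.03 0.   0.33] rot [ 0.   -0.01 -0.03] w 0.49
[ 0.15281363  0.27822975 -1.46733458]
```

Call:
apply_moves(rot=[[0,0,0],[0,0,0],[0,0,0],[0,0,0],[0,0,0]], offset=[[0,0,0.1],[0,0,0.1],[0,0,0.06],[0,0,0],[0,0,0]], gripper=[1,1,1,1,1])

```text
t: 32.8
position: [0.6572, 0.0527, 0.0705]
ee_rot: [3.142, -0.002, 3.139]
wrist_force: [0.2, -0.4, -1.1]
gripper_width: 0.497
gripper_force: 41.5
```

Call:
apply_moves(rot=[[0,0,0],[0,0,0],[0,0,0]], offset=[[0,0,0.05],[0,0,0.05],[0,0,0]], gripper=[1,1,1])

```text
t: 33.05
position: [0.6577, 0.0527, 0.0691]
ee_rot: [-3.141, 0.0, 3.139]
wrist_force: [-4.1, -0.6, 9.2]
gripper_width: 0.492
gripper_force: 42.6
```

Call:
apply_moves(rot=[[0,0,0],[0,0,0],[0,0,0],[0,0,0],[0,0,0],[0,0,0],[0,0,0],[0,0,0],[0,0,0]], offset=[[0,0,0],[0,0,0],[0,0,0],[0,0,-0.3],[0,0,-0.5],[0,0,-0.7],[0,0,-0.7],[0,0,-0.7],[0,0,0]], gripper=[-0.3,-0.3,-0.3,-0.4,-0.4,-0.4,-0.4,-0.4,-0.4])

```text
t: 33.8
position: [0.661, 0.0527, 0.1893]
ee_rot: [-3.142, 0.009, 3.139]
wrist_force: [1.0, 0.5, 1.7]
gripper_width: 0.701
gripper_force: 0.0
```

```bash
cat >> h.py <<'E'
def seated(P,im):
    hsv=cv2.cvtColor(im,cv2.COLOR_RGB2HSV); m=((hsv[...,1]<60)&(hsv[...,2]>110)).astype(np.uint8)
    n,l,st,c=cv2.connectedComponentsWithStats(m)
    for i in range(1,n):
        if st[i][4]>300: print(st[i], 'z82',ray(P,[c[i]],.082)[0,:2].round(4),'z122',ray(P,[c[i]],.122)[0,:2].round(4))
E
python3 -c "
from h import *
P,im=snap('wrist','w14'); seated(P,im); go(.512,-.144,.145)"
```

```text
[  9   0  49  28 962] z82 [ 0.5283 -0.1189] z122 [ 0.5347 -0.0951]
[ 159  134  137   75 7890] z82 [0.6555 0.0269] z122 [0.6443 0.0305]
[  22  136   71   60 3506] z82 [ 0.6525 -0.128 ] z122 [ 0.6417 -0.1029]
[  91  138   67   59 3543] z82 [ 0.6536 -0.0673] z122 [ 0.6427 -0.0507]
[440 220  30  20 351] z82 [0.7172 0.2492] z122 [0.6974 0.222 ]
[462 246  23  20 347] z82 [0.7477 0.2728] z122 [0.7237 0.2423]
t 33.9 pos [0.6602 0.0527 0.1865] units off [ 3.7  -4.93  1.02] rot [ 0.    0.07 -0.03] w 0.7
```

Call:
apply_moves(rot=[[0,0,0],[0,0,0],[0,0,0],[0,0,0],[0,0,0],[0,0,0],[0,0,0],[0,0,0],[0,0,0],[0,0,0],[0,0,0],[0,0,0],[0,0,0],[0,0,0]], offset=[[0.31,-0.41,0],[0.31,-0.41,0],[0.31,-0.41,0],[0.31,-0.41,0],[0.31,-0.41,0],[0.31,-0.41,0],[0.31,-0.41,0],[0.31,-0.41,0],[0.31,-0.41,0.2],[0.31,-0.41,0.2],[0.31,-0.41,0.3],[0.31,-0.41,0.3],[0,0,0],[0,0,0]], gripper=[-0.4,-0.4,-0.4,-0.4,-0.4,-0.4,-0.4,-0.4,-0.4,-0.4,-0.4,-0.4,-0.4,-0.4])

```text
t: 35.02
position: [0.5063, -0.1436, 0.1412]
ee_rot: [3.14, -0.005, 3.137]
wrist_force: [0.3, 0.3, 0.3]
gripper_width: 0.702
gripper_force: 0.0
```

```bash
python3 -c "
from h import *
parts('w15'); go(.512,-.144,-.006)"
```

```text
px [371.  80.] a 1996 z40: 0.4236 -0.0470 r 0.0216 | z26: 0.4237 -0.0423 r 0.0226
px [254. 183.] a 1451 z40: 0.5117 -0.1448 r 0.0214 | z26: 0.5161 -0.1449 r 0.0225
t 35.1 pos [ 0.5075 -0.1434  0.142 ] units off [-0.12 -0.02  3.7 ] rot [ 0.01 -0.04 -0.04] w 0.7
```

Call:
apply_moves(rot=[[0,0,0],[0,0,0],[0,0,0],[0,0,0],[0,0,0],[0,0,0],[0,0,0],[0,0,0],[0,0,0],[0,0,0],[0,0,0],[0,0,0],[0,0,0],[0,0,0],[0,0,0]], offset=[[-0.12,-0.03,0.5],[0,0,0.6],[0,0,0.6],[0,0,0.6],[0,0,0.5],[0,0,0.4],[0,0,0.3],[0,0,0.1],[0,0,0.1],[0,0,0],[0,0,0],[0,0,0],[0,0,0],[0,0,0],[0,0,0]], gripper=[-0.27,-0.27,-0.27,-0.27,-0.27,-0.27,-0.27,-0.27,-0.27,-0.27,1,1,1,1,1])

```text
t: 36.32
position: [0.5138, -0.1449, -0.0039]
ee_rot: [3.142, 0.001, 3.139]
wrist_force: [-1.0, 1.3, 5.5]
gripper_width: 0.479
gripper_force: 40.3
```

Call:
apply_moves(rot=[[0,0,0],[0,0,0],[0,0,0],[0,0,0],[0,0,0],[0,0,0],[0,0,0]], offset=[[0,0,-0.5],[0,0,-0.8],[0,0,-0.8],[0,0,-0.8],[0,0,-0.8],[0,0,-0.7],[0,0,0]], gripper=[1,1,1,1,1,1,1])

```text
t: 36.9
position: [0.5166, -0.1466, 0.1772]
ee_rot: [-3.137, 0.008, 3.139]
wrist_force: [1.1, -0.0, -0.9]
gripper_width: 0.475
gripper_force: 40.8
```

```bash
python3 -c "
from h import *
go(.654,-.128,.13)"
```

```text
t 36.9 pos [ 0.5166 -0.1466  0.1772] units off [-3.42  0.48  1.21] rot [-0.05  0.09 -0.03] w 0.47
```

Call:
apply_moves(rot=[[0,0,0],[0,0,0],[0,0,0],[0,0,0],[0,0,0],[0,0,0],[0,0,0],[0,0,0],[0,0,0],[0,0,0],[0,0,0],[0,0,0],[0,0,0],[0,0,0],[0,0,0],[0,0,0],[0,0,0]], offset=[[-0.38,0.05,0],[-0.38,0.05,0],[-0.38,0.05,0],[-0.38,0.05,0],[-0.38,0.05,0],[-0.38,0.05,0],[-0.38,0.05,0],[-0.38,0.05,0],[-0.41,0.04,0],[0,0,0],[0,0,0.4],[0,0,0.4],[0,0,0.5],[0,0,0.5],[0,0,0.3],[0,0,0],[0,0,0]], gripper=[1,1,1,1,1,1,1,1,1,1,1,1,1,1,1,1,1])

```text
t: 38.32
position: [0.6493, -0.1276, 0.0857]
ee_rot: [3.141, -0.004, 3.139]
wrist_force: [-0.2, 0.4, -1.8]
gripper_width: 0.475
gripper_force: 40.6
```

```bash
python3 -c "
from h import *
go(.656,-.128,.078)"
```

```text
t 38.3 pos [ 0.6493 -0.1276  0.0857] units off [-0.17 -0.01  0.19] rot [ 0.01 -0.05 -0.03] w 0.47
```

Call:
apply_moves(rot=[[0,0,0],[0,0,0],[0,0,0],[0,0,0],[0,0,0],[0,0,0]], offset=[[-0.16,0,0],[0,0,0.1],[0,0,0.06],[0,0,0.04],[0,0,0],[0,0,0]], gripper=[1,1,1,1,1,1])

```text
t: 38.82
position: [0.6571, -0.1276, 0.0786]
ee_rot: [3.141, -0.002, 3.139]
wrist_force: [-0.2, -0.6, -2.3]
gripper_width: 0.474
gripper_force: 40.6
```

Call:
apply_moves(rot=[[0,0,0],[0,0,0],[0,0,0]], offset=[[0,0,0.05],[0,0,0.03],[0,0,0]], gripper=[1,1,1])

```text
t: 39.07
position: [0.6574, -0.1277, 0.0777]
ee_rot: [-3.141, -0.0, 3.139]
wrist_force: [-4.1, 0.9, 8.6]
gripper_width: 0.476
gripper_force: 42.4
```

Call:
apply_moves(rot=[[0,0,0],[0,0,0],[0,0,0],[0,0,0],[0,0,0],[0,0,0],[0,0,0],[0,0,0],[0,0,0]], offset=[[0,0,0],[0,0,0],[0,0,0],[0,0,-0.3],[0,0,-0.5],[0,0,-0.7],[0,0,-0.7],[0,0,-0.7],[0,0,0]], gripper=[-0.3,-0.3,-0.3,-0.4,-0.4,-0.4,-0.4,-0.4,-0.4])

```text
t: 39.82
position: [0.6606, -0.1286, 0.1981]
ee_rot: [-3.139, 0.008, 3.139]
wrist_force: [1.2, 0.3, 0.6]
gripper_width: 0.701
gripper_force: 0.0
```

```bash
python3 -c "
from h import *
P,im=snap('wrist','w16'); seated(P,im); go(.4236,-.047,.145)"
```

```text
[ 228  130  126   73 6798] z82 [ 0.6537 -0.096 ] z122 [ 0.643  -0.1003]
[ 353  137   67   58 3320] z82 [ 0.6546 -0.0063] z122 [ 0.6438 -0.0226]
[ 416  138   69   58 1080] z82 [0.6483 0.0461] z122 [0.6383 0.0227]
[ 447  155   54   50 1868] z82 [0.6688 0.0798] z122 [0.6561 0.0518]
[  0 221  38  50 622] z82 [ 0.7437 -0.3749] z122 [ 0.7209 -0.3417]
t 39.9 pos [ 0.66   -0.1284  0.1953] units off [5.92 2.02 1.22] rot [-0.02  0.06 -0.03] w 0.7
```

Call:
apply_moves(rot=[[0,0,0],[0,0,0],[0,0,0],[0,0,0],[0,0,0],[0,0,0],[0,0,0],[0,0,0],[0,0,0],[0,0,0],[0,0,0],[0,0,0],[0,0,0],[0,0,0],[0,0,0]], offset=[[0.39,0.13,0],[0.39,0.13,0],[0.39,0.13,0],[0.39,0.13,0],[0.39,0.13,0],[0.39,0.13,0],[0.39,0.13,0],[0.39,0.13,0],[0.39,0.13,0],[0.39,0.14,0],[0.39,0.14,0],[0.39,0.14,0],[0.39,0.14,0],[0.39,0.14,0],[0.39,0.14,0]], gripper=[-0.4,-0.4,-0.4,-0.4,-0.4,-0.4,-0.4,-0.4,-0.4,-0.4,-0.4,-0.4,-0.4,-0.4,-0.4])

```text
t: 41.12
position: [0.4221, -0.0462, 0.1905]
ee_rot: [3.141, -0.004, 3.139]
wrist_force: [-0.1, -0.6, 0.5]
gripper_width: 0.698
gripper_force: 0.0
```

Call:
apply_moves(rot=[[0,0,0.9],[0,0,0.9],[0,0,0.9],[0,0,0.9],[0,0,0.9],[0,0,0.9],[0,0,0.9],[0,0,0.9],[0,0,0.9],[0,0,0.9],[0,0,0.9],[0,0,0.9],[0,0,0.9],[0,0,0.9],[0,0,0.9],[0,0,0.9],[0,0,0.9],[0,0,0.9],[0,0,0.9],[0,0,0.9]], offset=[[0,0,0],[0,0,0],[0,0,0],[0,0,0],[0,0,0],[0,0,0],[0,0,0],[0,0,0],[0,0,0],[0,0,0],[0,0,0],[0,0,0],[0,0,0],[0,0,0],[0,0,0],[0,0,0],[0,0,0],[0,0,0],[0,0,0],[0,0,0]], gripper=[-0.4,-0.4,-0.4,-0.4,-0.4,-0.4,-0.4,-0.4,-0.4,-0.4,-0.4,-0.4,-0.4,-0.4,-0.4,-0.4,-0.4,-0.4,-0.4,-0.4])

```text
t: 42.78
position: [0.4228, -0.0465, 0.1905]
ee_rot: [-3.138, -0.001, 1.564]
wrist_force: [0.6, -0.4, 0.4]
gripper_width: 0.7
gripper_force: 0.0
```

```bash
python3 -c "
from h import *
parts('w17'); go(.4236,-.047,-.004,np.pi/2)"
```

```text
px [508.  78.] a 168 z40: 0.6667 0.0405 r 0.0158 | z26: 0.6769 0.0406 r 0.0165
px [501. 133.] a 1193 z40: 0.6749 -0.0128 r 0.0332 | z26: 0.6855 -0.0150 r 0.0345
px [257. 164.] a 1081 z40: 0.4237 -0.0469 r 0.0212 | z26: 0.4237 -0.0505 r 0.0221
px [493. 195.] a 1862 z40: 0.6827 -0.0817 r 0.0371 | z26: 0.6936 -0.0868 r 0.0386
px [476. 245.] a 592 z40: 0.6834 -0.1508 r 0.0375 | z26: 0.6943 -0.1587 r 0.0391
px [504. 276.] a 468 z40: 0.7219 -0.1831 r 0.0248 | z26: 0.7344 -0.1924 r 0.0259
t 42.8 pos [ 0.4228 -0.0465  0.1906] units off [-0.02  0.04  4.86] rot [-0.04 -0.01 -0.1 ] w 0.7
```

Aligned. Descend, grip and lift.

Call:
apply_moves(rot=[[0,0,-0.1],[0,0,0],[0,0,0],[0,0,0],[0,0,0],[0,0,0],[0,0,0],[0,0,0],[0,0,0],[0,0,0],[0,0,0],[0,0,0],[0,0,0],[0,0,0],[0,0,0],[0,0,0]], offset=[[-0.02,0.02,0.5],[0,0,0.7],[0,0,0.7],[0,0,0.7],[0,0,0.7],[0,0,0.6],[0,0,0.4],[0,0,0.3],[0,0,0.15],[0,0,0.1],[0,0,0],[0,0,0],[0,0,0],[0,0,0],[0,0,0],[0,0,0]], gripper=[-0.4,-0.4,-0.4,-0.4,-0.4,-0.4,-0.4,-0.4,-0.4,-0.4,-0.4,1,1,1,1,1])

```text
t: 44.17
position: [0.426, -0.0483, 0.0001]
ee_rot: [3.14, 0.002, 1.577]
wrist_force: [-1.8, -0.8, 12.5]
gripper_width: 0.013
gripper_force: 5.8
```

Call:
apply_moves(rot=[[0,0,0],[0,0,0],[0,0,0],[0,0,0],[0,0,0],[0,0,0],[0,0,0],[0,0,0]], offset=[[0,0,-0.5],[0,0,-0.8],[0,0,-0.8],[0,0,-0.8],[0,0,-0.8],[0,0,-0.7],[0,0,0],[0,0,0]], gripper=[1,1,1,1,1,1,1,1])

```text
t: 44.83
position: [0.4266, -0.048, 0.1763]
ee_rot: [3.137, 0.002, 1.577]
wrist_force: [-0.1, 0.2, 0.1]
gripper_width: -0.002
gripper_force: 0.0
```

```bash
python3 -c "
from h import *
go(.656,-.007,.13,np.pi/2)"
```

```text
t 44.8 pos [ 0.4266 -0.048   0.1763] units off [0.99 5.74 1.18] rot [0.05 0.02 0.07] w -0.0
```

The grip slipped off the top because it was too high. I'll check it still stands.

Call:
apply_moves(rot=[[0,0,0],[0,0,0],[0,0,0],[0,0,0],[0,0,0]], offset=[[0,0,0],[0,0,0],[0,0,0],[0,0,0],[0,0,0]], gripper=[-0.4,-0.4,-0.4,-0.4,-0.4])

```text
t: 45.25
position: [0.4238, -0.0473, 0.173]
ee_rot: [-3.138, -0.001, 1.577]
wrist_force: [0.6, -0.9, 0.2]
gripper_width: 0.693
gripper_force: 0.0
```

```bash
python3 -c "
from h import *
parts('w18'); go(.4236,-.047,-.014,np.pi/2)"
```

```text
px [507. 149.] a 372 z40: 0.6703 -0.0204 r 0.0242 | z26: 0.6813 -0.0230 r 0.0253
px [257. 167.] a 1181 z40: 0.4244 -0.0469 r 0.0213 | z26: 0.4245 -0.0506 r 0.0222
px [498. 204.] a 1274 z40: 0.6788 -0.0825 r 0.0340 | z26: 0.6902 -0.0878 r 0.0355
px [477. 260.] a 453 z40: 0.6715 -0.1526 r 0.0306 | z26: 0.6825 -0.1610 r 0.0320
t 45.3 pos [ 0.4239 -0.0474  0.1732] units off [0.01 0.01 4.68] rot [-0.04 -0.01  0.07] w 0.7
```

Call:
apply_moves(rot=[[0,0,0.07],[0,0,0],[0,0,0],[0,0,0],[0,0,0],[0,0,0],[0,0,0],[0,0,0],[0,0,0],[0,0,0],[0,0,0],[0,0,0],[0,0,0],[0,0,0],[0,0,0],[0,0,0]], offset=[[0,0,0.5],[0,0,0.7],[0,0,0.7],[0,0,0.7],[0,0,0.7],[0,0,0.5],[0,0,0.4],[0,0,0.3],[0,0,0.1],[0,0,0.1],[0,0,0],[0,0,0],[0,0,0],[0,0,0],[0,0,0],[0,0,0]], gripper=[-0.4,-0.4,-0.4,-0.4,-0.4,-0.4,-0.4,-0.4,-0.4,-0.4,-0.4,1,1,1,1,1])

```text
t: 46.63
position: [0.4251, -0.0477, -0.0132]
ee_rot: [3.141, 0.0, 1.571]
wrist_force: [-1.3, -0.4, 5.6]
gripper_width: 0.497
gripper_force: 40.6
```

Call:
apply_moves(rot=[[0,0,0],[0,0,0],[0,0,0],[0,0,0],[0,0,0],[0,0,0],[0,0,0],[0,0,0]], offset=[[0,0,-0.5],[0,0,-0.8],[0,0,-0.8],[0,0,-0.8],[0,0,-0.8],[0,0,-0.8],[0,0,0],[0,0,0]], gripper=[1,1,1,1,1,1,1,1])

```text
t: 47.3
position: [0.4263, -0.048, 0.1676]
ee_rot: [3.138, 0.001, 1.571]
wrist_force: [-0.5, -0.1, -2.5]
gripper_width: 0.493
gripper_force: 41.7
```

```bash
python3 -c "
from h import *
go(.656,-.007,.13,np.pi/2)"
```

```text
t 47.3 pos [ 0.4263 -0.048   0.1676] units off [1.02 5.74 0.96] rot [0.04 0.01 0.  ] w 0.49
```

Call:
apply_moves(rot=[[0,0,0],[0,0,0],[0,0,0],[0,0,0],[0,0,0],[0,0,0],[0,0,0],[0,0,0],[0,0,0],[0,0,0],[0,0,0],[0,0,0],[0,0,0],[0,0,0],[0,0,0],[0,0,0],[0,0,0],[0,0,0]], offset=[[0.08,0.48,0],[0.08,0.48,0],[0.08,0.48,0],[0.08,0.48,0],[0.08,0.48,0],[0.09,0.48,0],[0.09,0.48,0],[0.09,0.48,0],[0.09,0.48,0],[0.09,0.48,0],[0.09,0.48,0],[0.08,0.48,0],[0,0,0],[0,0,0.5],[0,0,0.6],[0,0,0.6],[0,0,0.25],[0,0,0]], gripper=[1,1,1,1,1,1,1,1,1,1,1,1,1,1,1,1,1,1])

```text
t: 48.8
position: [0.6503, -0.0063, 0.0825]
ee_rot: [-3.13, -0.001, 1.571]
wrist_force: [-0.7, -0.7, -1.5]
gripper_width: 0.49
gripper_force: 41.7
```

Call:
apply_moves(rot=[[0,0,0],[0,0,0]], offset=[[0,0,0],[0,0,0]], gripper=[1,1])

```text
t: 48.97
position: [0.6553, -0.0068, 0.0886]
ee_rot: [-3.141, 0.0, 1.571]
wrist_force: [0.7, 0.4, -1.9]
gripper_width: 0.494
gripper_force: 41.7
```

```bash
python3 -c "
from h import *
go(.656,-.007,.069,np.pi/2)"
```

```text
t 49.0 pos [ 0.6553 -0.0068  0.0886] units off [-0.01  0.02  0.49] rot [-0.  0.  0.] w 0.49
```

Call:
apply_moves(rot=[[0,0,0],[0,0,0],[0,0,0],[0,0,0],[0,0,0],[0,0,0],[0,0,0]], offset=[[0,0,0.15],[0,0,0.15],[0,0,0.1],[0,0,0.06],[0,0,0.04],[0,0,0.02],[0,0,0]], gripper=[1,1,1,1,1,1,1])

```text
t: 49.55
position: [0.6544, -0.0066, 0.068]
ee_rot: [-3.14, 0.0, 1.571]
wrist_force: [-3.3, -0.2, 5.7]
gripper_width: 0.495
gripper_force: 42.3
```

Seated with contact. Release, rise, and check.

Call:
apply_moves(rot=[[0,0,0],[0,0,0],[0,0,0],[0,0,0],[0,0,0],[0,0,0],[0,0,0],[0,0,0],[0,0,0],[0,0,0]], offset=[[0,0,0],[0,0,0],[0,0,0],[0,0,-0.3],[0,0,-0.5],[0,0,-0.8],[0,0,-0.8],[0,0,-0.8],[0,0,-0.8],[0,0,0]], gripper=[-0.3,-0.3,-0.3,-0.4,-0.4,-0.4,-0.4,-0.4,-0.4,-0.4])

```text
t: 50.38
position: [0.6583, -0.007, 0.2344]
ee_rot: [3.131, 0.001, 1.571]
wrist_force: [0.9, -0.4, 0.2]
gripper_width: 0.697
gripper_force: 0.0
```

Call:
apply_moves(rot=[[0,0,-0.9],[0,0,-0.9],[0,0,-0.9],[0,0,-0.9],[0,0,-0.9],[0,0,-0.9],[0,0,-0.9],[0,0,-0.9],[0,0,-0.9],[0,0,-0.9],[0,0,-0.9],[0,0,-0.9],[0,0,-0.9],[0,0,-0.9],[0,0,-0.9],[0,0,-0.9],[0,0,-0.9],[0,0,-0.9],[0,0,-0.9],[0,0,-0.9]], offset=[[0,-0.2,0],[0,-0.2,0],[0,-0.2,0],[0,-0.2,0],[0,-0.2,0],[0,0,0],[0,0,0],[0,0,0],[0,0,0],[0,0,0],[0,0,0],[0,0,0],[0,0,0],[0,0,0],[0,0,0],[0,0,0],[0,0,0],[0,0,0],[0,0,0],[0,0,0]], gripper=[1,1,1,1,1,1,1,1,1,1,1,1,1,1,1,1,1,1,1,1])

```text
t: 52.05
position: [0.6158, -0.0129, 0.2264]
ee_rot: [3.142, -0.002, -3.138]
wrist_force: [-0.4, 0.4, 0.2]
gripper_width: -0.001
gripper_force: 0.0
```

```bash
python3 -c "
from h import *
P,im=snap('wrist','w19'); cv2.imwrite('pics/w19b.png',im[:,:,::-1])
go(.41,-.366,.25,3.087)
print(proj(P,[(.6565,.052,.122),(.655,-.007,.122),(.655,-.128,.122)]).round())"
```

```text
t 52.1 pos [ 0.6158 -0.0129  0.2264] units off [ 5.2  -8.79 -0.58] rot [ 0.   -0.02  0.7 ] w -0.0
[[323. 217.]
 [261. 215.]
 [135. 215.]]
```

View pics/w19b.png

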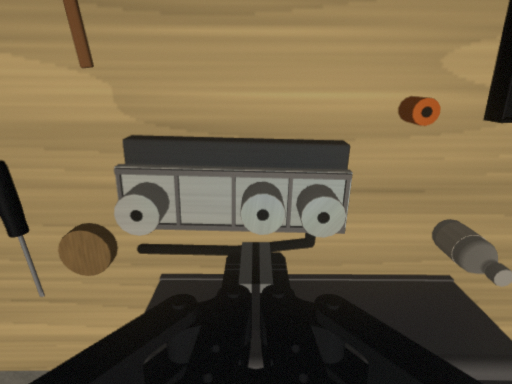

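All three are upright in seats (tops at (137,215), (262,214) and (323,217)). Now to the robot side of the lever with the fingers shut.

Call:
apply_moves(rot=[[0,0,0.07],[0,0,0.07],[0,0,0.07],[0,0,0.07],[0,0,0.07],[0,0,0.07],[0,0,0.07],[0,0,0.07],[0,0,0.07],[0,0,0.07],[0,0,0],[0,0,0],[0,0,0],[0,0,0],[0,0,0],[0,0,0],[0,0,0],[0,0,0],[0,0,0],[0,0,0]], offset=[[0.3,-0.5,-0.03],[0.3,-0.5,-0.03],[0.3,-0.5,-0.03],[0.3,-0.5,-0.03],[0.3,-0.5,-0.03],[0.3,-0.5,-0.03],[0.3,-0.5,-0.03],[0.3,-0.5,-0.03],[0.3,-0.5,-0.03],[0.3,-0.5,-0.03],[0.3,-0.5,-0.03],[0.3,-0.5,-0.03],[0.3,-0.5,-0.03],[0.3,-0.5,-0.03],[0.3,-0.5,-0.03],[0.3,-0.5,-0.03],[0.3,-0.5,-0.03],[0,-0.2,0],[0,0,0],[0,0,0]], gripper=[1,1,1,1,1,1,1,1,1,1,1,1,1,1,1,1,1,1,1,1])

```text
t: 53.77
position: [0.3977, -0.352, 0.2472]
ee_rot: [3.141, -0.001, 3.079]
wrist_force: [0.2, 0.6, -0.0]
gripper_width: 0.001
gripper_force: 0.0
```

```bash
python3 -c "
from h import *
P,im=snap('wrist','w20'); g=cv2.cvtColor(im,cv2.COLOR_RGB2GRAY)
n,l,st,c=cv2.connectedComponentsWithStats((g<45).astype(np.uint8))
for i in range(1,n):
    if 300<st[i][4]<4000 and st[i][1]+st[i][3]<300: print(st[i],c[i].round(),ray(P,[c[i]],.195)[0].round(3))
print(proj(P,[(.45,-.367,.195)]))
go(.402,-.367,.125,3.087)"
```

```text
[216 187  59   8 371] [243. 190.] [ 0.393 -0.361  0.195]
[[241.00831633 256.1287758 ]]
t 53.8 pos [ 0.3979 -0.3515  0.2472] units off [-0.13 -0.38  3.06] rot [ 0.01 -0.02 -0.07] w 0.0
```

Call:
apply_moves(rot=[[0,0,-0.07],[0,0,0],[0,0,0],[0,0,0],[0,0,0],[0,0,0],[0,0,0],[0,0,0],[0,0,0],[0,0,0],[0,0,0],[0,0,0],[0,0,0],[0,0,0],[0,0,0],[0,0,0]], offset=[[-0.13,-0.38,0.3],[0,0,0.5],[0,0,0.6],[0,0,0.6],[0,0,0.6],[0,0,0.46],[0,0,0],[0,0,0],[-0.12,0,0],[-0.12,0,0],[-0.12,0,0],[-0.12,0,0],[-0.12,0,0],[-0.12,0,0],[-0.12,0,0],[-0.12,0,0]], gripper=[1,1,1,1,1,1,1,1,1,1,1,1,1,1,1,1])

```text
t: 55.15
position: [0.4403, -0.3697, 0.125]
ee_rot: [3.142, -0.002, 3.087]
wrist_force: [-0.1, 0.3, 0.3]
gripper_width: 0.003
gripper_force: 0.0
```

Call:
apply_moves(rot=[[0,0,0],[0,0,0],[0,0,0],[0,0,0],[0,0,0],[0,0,0],[0,0,0],[0,0,0]], offset=[[-0.12,0,0],[-0.12,0,0],[-0.12,0,0],[-0.12,0,0],[-0.12,0,0],[-0.12,0,0],[-0.12,0,0],[-0.12,0,0]], gripper=[1,1,1,1,1,1,1,1])

```text
t: 55.82
position: [0.4789, -0.3719, 0.1249]
ee_rot: [-3.142, -0.001, 3.087]
wrist_force: [-2.9, 0.4, 1.8]
gripper_width: 0.004
gripper_force: 1.4
```

Call:
apply_moves(rot=[[0,0,0],[0,0,0],[0,0,0],[0,0,0],[0,0,0],[0,0,0],[0,0,0],[0,0,0],[0,0,0]], offset=[[-0.12,0,0],[-0.12,0,0],[-0.12,0,0],[-0.12,0,0],[-0.12,0,0],[-0.12,0,0],[-0.12,0,0],[-0.12,0,0],[-0.12,0,0]], gripper=[1,1,1,1,1,1,1,1,1])

```text
t: 56.57
position: [0.5182, -0.3737, 0.124]
ee_rot: [3.141, -0.009, 3.086]
wrist_force: [-16.9, 1.8, 7.9]
gripper_width: 0.002
gripper_force: 9.0
```

Call:
apply_moves(rot=[[0,0,0],[0,0,0],[0,0,0],[0,0,0],[0,0,0]], offset=[[-0.12,0,0],[-0.12,0,0],[-0.12,0,0],[-0.12,0,0],[-0.12,0,0]], gripper=[1,1,1,1,1])

```text
t: 56.98
position: [0.5387, -0.3742, 0.1212]
ee_rot: [3.138, -0.016, 3.085]
wrist_force: [-9.0, -0.8, -4.3]
gripper_width: -0.001
gripper_force: 3.9
```

Call:
apply_moves(rot=[[0,0,0],[0,0,0],[0,0,0],[0,0,0],[0,0,0],[0,0,0]], offset=[[-0.12,0,0],[-0.12,0,0],[-0.12,0,0],[-0.12,0,0],[0,0,0],[0,0,0]], gripper=[1,1,1,1,1,1])

```text
t: 57.48
position: [0.5656, -0.3767, 0.1251]
ee_rot: [-3.141, -0.0, 3.087]
wrist_force: [0.4, -1.0, -0.0]
gripper_width: 0.001
gripper_force: 0.0
```

Call:
apply_moves(rot=[[0,0,0],[0,0,0],[0,0,0]], offset=[[-0.1,0,0],[-0.1,0,0],[0,0,0]], gripper=[1,1,1])

```text
t: 57.73
position: [0.5732, -0.377, 0.1248]
ee_rot: [-3.141, -0.001, 3.087]
wrist_force: [-0.1, 0.7, 0.3]
gripper_width: 0.001
gripper_force: 0.0
```

Call:
apply_moves(rot=[[0,0,0],[0,0,0],[0,0,0],[0,0,0],[0,0,0],[0,0,0],[0,0,0],[0,0,0],[0,0,0],[0,0,0],[0,0,0],[0,0,0],[0,0,0]], offset=[[0.5,0,0],[0.6,0,0],[0.6,0,0],[0.6,0,0],[0,0,-0.7],[0,0,-0.7],[0,0,-0.7],[0,0,-0.7],[0,0.6,0],[0,0.6,0],[0,0.6,0],[0,0.6,0],[0,0,0]], gripper=[1,1,1,1,1,1,1,1,1,1,1,1,1])

```text
t: 58.82
position: [0.4862, -0.2722, 0.2377]
ee_rot: [3.14, -0.001, 3.09]
wrist_force: [-1.2, -0.3, 0.0]
gripper_width: 0.002
gripper_force: 0.0
```

```bash
python3 - <<'E'
from h import *
S,im=snap('scene','s6'); g=cv2.cvtColor(im,cv2.COLOR_RGB2GRAY)
for q in (.23,.4,.57,.65):
    X=[[.512+L*np.sin(q),-.369,.06+L*np.cos(q)] for L in (.105,.125,.145)]; p=proj(S,X); print(q,p.round().tolist(),[int(g[int(b),int(a)]) for a,b in p])
n,l,st,c=cv2.connectedComponentsWithStats((g[200:310,60:150]<60).astype(np.uint8))
for i in range(1,n):
    if st[i][4]>80: print(st[i],(c[i]+[60,200]).round(1))
T,it=snap('top','t6'); hsv=cv2.cvtColor(it,cv2.COLOR_RGB2HSV)
m=((hsv[...,1]<60)&(hsv[...,2]>130)).astype(np.uint8); n,l,st,c=cv2.connectedComponentsWithStats(m)
for i in range(1,n):
    if st[i][4]>30 and 150<st[i][1]<260 and 100<st[i][0]<400: print('top',st[i],ray(T,[c[i]],.04)[0].round(3))
E
```

```text
0.23 [[98.0, 249.0], [97.0, 243.0], [96.0, 237.0]] [178, 183, 176]
0.4 [[103.0, 255.0], [103.0, 251.0], [103.0, 246.0]] [172, 161, 175]
0.57 [[108.0, 262.0], [109.0, 259.0], [110.0, 256.0]] [71, 148, 180]
0.65 [[110.0, 266.0], [111.0, 263.0], [113.0, 261.0]] [35, 44, 69]
[ 44  62  16  24 236] [111.7 271.4]
[ 17  72  20  38 257] [ 86.5 290.2]
top [ 236  161   74   22 1332] [ 0.656 -0.033  0.04 ]
top [136 200  13  13 127] [0.53  0.408 0.04 ]
top [160 219  10  10  64] [0.472 0.33  0.04 ]
```

The lever is in the notch (knob at scene px (112,271), about 0.65 rad). I'll do a final numeric check of the spacers on the sunken nest.

Call:
apply_moves(rot=[[0,0,0],[0,0,0],[0,0,0],[0,0,0],[0,0,0],[0,0,0],[0,0,0],[0,0,0],[0,0,0],[0,0,0],[0,0,0],[0,0,0],[0,0,0]], offset=[[-0.2,0.5,0],[-0.2,0.5,0],[-0.2,0.5,0],[-0.2,0.5,0],[-0.2,0.5,0],[-0.2,0.5,0],[-0.2,0.5,0],[-0.2,0.5,0],[-0.2,0.5,0],[-0.2,0.5,0],[-0.2,0.5,0],[-0.2,0.5,0],[0,0,0]], gripper=[1,1,1,1,1,1,1,1,1,1,1,1,1])

```text
t: 60.0
position: [0.5968, -0.0396, 0.2362]
ee_rot: [3.14, -0.001, 3.089]
wrist_force: [-1.3, -0.6, 0.2]
gripper_width: 0.002
gripper_force: 0.0
```

```bash
python3 - <<'E'
from h import *
P,im=snap('wrist','w21'); g=cv2.cvtColor(im,cv2.COLOR_RGB2GRAY)
print('expected holes z.092',proj(P,[(.6565,.052,.092),(.655,-.007,.092),(.655,-.128,.092)]).round(1).tolist())
n,l,st,c=cv2.connectedComponentsWithStats((g<70).astype(np.uint8))
for i in range(1,n):
    x,y,w,h,a=st[i]
    if 40<a<300 and abs(w-h)<5: print('hole',st[i],ray(P,[c[i]],.092)[0].round(4))
E
```

```text
expected holes z.092 [[341.7, 213.9], [287.6, 215.2], [177.7, 220.6]]
hole [437 112  11  11  93] [0.5579 0.1469 0.092 ]
hole [337 209  10  10  71] [0.6563 0.0522 0.092 ]
hole [284 210  10   9  71] [ 0.6535 -0.0062  0.092 ]
hole [174 216  10   9  71] [ 0.6547 -0.1271  0.092 ]
hole [160 226  11  12  43] [ 0.6703 -0.1457  0.092 ]
hole [  0 280  14  13  53] [ 0.7275 -0.3387  0.092 ]
```

All three stand in place at the sunken height, the look-alikes are in the tray, and the robot is clear.

```bash
python3 -c "
from bench import job_done; print(job_done())"
```

```text
the job is handed in; nothing more can be done
None
```

I handed the job in at about 60 s; the judge returned no verdict. My last checks put the three full-size spacers upright in their own seats on the sunken nest, both look-alikes in the return tray, and the lever in the float notch at about 0.65 rad.

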